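Fit new bearings and belt pulleys to two drive shafts

TASK

Assemble the two steel shafts that stand upright in the beech blocks: on each shaft put the new blue-sealed bearing of its size, right down on the shaft's shoulder, and then the toothed belt pulley of its size on top of it, hub upward and resting on the bearing - large parts on the thick shaft, small ones on the thin shaft. Lower the parts on, do not drop them. The two rusty old bearings and the grease tub stay where they are.

Things in the scene. Friction and masses are not known exactly. Their poses are not given: they have to be found in the camera images.
- shaft_large: Thick upright steel shaft in a fixed beech block 84 x 84 x 34 mm (height). Origin: middle of the block's underside, on the shaft's axis, z up. Collar 36 mm in diameter from 34 to 46 mm height; its top, at 46 mm, is the shoulder. Then a journal 21 mm in diameter to 88 mm height, then a cone narrowing to 8 mm at the tip, at 100 mm.
- shaft_small: Thin upright steel shaft in a fixed beech block 84 x 84 x 34 mm (height). Origin: middle of the block's underside, on the shaft's axis, z up. Collar 26 mm in diameter from 34 to 44 mm height; its top, at 44 mm, is the shoulder. Then a journal 13 mm in diameter to 79 mm height, then a cone narrowing to 4 mm at the tip, at 89 mm.
- bearing_large: Large new sealed ball bearing lying flat: bright steel rings with a blue seal between them, 52 mm outside, bore 25 mm, 15 mm high. For the thick shaft. Loose; origin on its axis at the underside, z up.
- bearing_small: Small new sealed ball bearing lying flat: bright steel rings with a blue seal between them, 40 mm outside, bore 17 mm, 12 mm high. For the thin shaft. Loose; origin on its axis at the underside, z up.
- pulley_large: Large aluminium toothed belt pulley lying flat, hub upward: toothed part between two flanges 56 mm in diameter and 14 mm high, on it a plain hub 36 mm in diameter up to 26 mm height, bore 25 mm right through. For the thick shaft, above its bearing. Loose; origin on its axis at the underside, z up.
- pulley_small: Small aluminium toothed belt pulley lying flat, hub upward: toothed part between two flanges 40 mm in diameter and 12 mm high, on it a plain hub 26 mm in diameter up to 22 mm height, bore 17 mm right through. For the thin shaft, above its bearing. Loose; origin on its axis at the underside, z up.
- old_large: Worn-out large bearing, rust brown all over, without seals, balls showing; 52 mm outside, 15 mm high, lying flat. Scrap: leave it. Loose; origin on its axis at the underside.
- old_small: Worn-out small bearing, rust brown all over, without seals, balls showing; 40 mm outside, 12 mm high, lying flat. Scrap: leave it. Loose; origin on its axis at the underside.
- grease_tub: Black grease tub with a red lid, 66 mm in diameter, 79 mm high, standing upright at the back of the bench. Leave it. Loose; origin at the middle of its underside.
Not all that is in view belongs to the job. Leave any turquoise look-alike of the bearing_small alone.

How it is judged:
At the end, for the whole second after the job is handed in: On each shaft its own new bearing rests on the shoulder and its own pulley, hub up, on the bearing (height within 3 mm, axis within 5 mm, tilt under 0.12 rad), all released and at rest; old bearings moved under 30 mm, grease tub under 40 mm and upright (z of bearing_large in the frame of shaft_large between 0.043 and 0.049 m and horizontal distance between each of bearing_large, pulley_large and shaft_large below 0.005 m and angle between each of bearing_large, pulley_large, bearing_small, pulley_small's own z axis and vertical below 0.12 rad and linear speed of each of bearing_large, pulley_large, bearing_small, pulley_small below 0.02 m/s and z of pulley_large in the frame of shaft_large between 0.058 and 0.064 m and z of bearing_small in the frame of shaft_small between 0.041 and 0.047 m and horizontal distance between each of bearing_small, pulley_small and shaft_small below 0.005 m and z of pulley_small in the frame of shaft_small between 0.053 and 0.059 m and distance of each of old_large, old_small from where it was at the start of the episode below 0.03 m and distance of grease_tub from where it was at the start of the episode below 0.04 m and angle between grease_tub's own z axis and vertical below 0.3 rad); the robot touches nothing.
It fails at once if a new bearing or a pulley is dropped (faster than 1 m/s while no finger touches it, a fall of some 50 mm) ((linear speed of bearing_large above 1 m/s and contact force between the fingers and bearing_large below 0.05 N) or (linear speed of bearing_small above 1 m/s and contact force between the fingers and bearing_small below 0.05 N) or (linear speed of pulley_large above 1 m/s and contact force between the fingers and pulley_large below 0.05 N) or (linear speed of pulley_small above 1 m/s and contact force between the fingers and pulley_small below 0.05 N)).
It fails at once if a rusty old bearing is moved by 30 mm or more (distance of any of old_large, old_small from where it was at the start of the episode above 0.03 m).
It fails at once if the grease tub is pushed by 40 mm or more, or tipped (distance of grease_tub from where it was at the start of the episode above 0.04 m or angle between grease_tub's own z axis and vertical above 0.3 rad).
It also fails if it takes over 96 s, if anything falls off the work surface, if the arm or the gripper's body presses on something with over 40 N, if the wrist force passes 120 N, or if a joint passes its speed limit or range.

ROBOT

A 6-joint arm with a two-finger parallel gripper is mounted at the origin on a cart in front of the work surface, level with it; the furniture and walls round the work are solid. World frame = base frame: x ahead of the robot, y to its left, z up, the work surface at z = 0. Lengths are in m, angles in rad, forces in N, time in s.
With the tool pointing down it reaches from about 0.25 to 0.725 m from the base axis. Payload 9.7 kg.
Tool frame: the origin (TCP) lies at the very end of the fingers, on their centre line; the grasp point (between the pads) lies 19 mm behind it; z points along the fingers, y is the direction in which the jaws open and shut (so a half turn about z gives the same grasp; the last joint's range is limited). The gripper opens to 85 mm and grips with 20 to 120 N. Pads are 22 mm wide; open, the fingers measure 114 mm over their backs; the gripper's body (76 mm by 85 mm) begins 54 mm behind the grasp point. The pads swing forward as they close: fully open they stand 13 mm farther back than shut.
Start: joints at [-1.302, 0.087, 0.176, 1.66, 0, 1.571], TCP at [0.146, -0.53, 0.205] pointing down, gripper open.
Joint ranges: [-3.13, 3.13], [-0.85, 1.81], [-1.15, 1.24], [-2.2, 2.28], [-1.44, 1.52], [-3.14, 3.14]. Speed limits (rad/s): [2.22, 2.22, 2.57, 3.14, 3.14, 3.14].

INTERFACE

Orientations are given as a rotation vector (axis times angle).
In Python, from station import readout, snapshot, job gives the robot as it stands. The module is installed in compiled form; this text tells all that it offers.
- The arm moves only by the shell command python3 -m handwheel 'ROWS' [OPENING] [FORCE]. ROWS is JSON, one flat list of numbers, 4 for each row, row after row: the shift along the tool's x, y, z in units of 30 mm (1.0 is 30 mm), then the turn about the tool's z in units of 5 degrees (1.0 is 5 degrees). A call has 1 to 10 rows; each row is the pose to reach, as a shift and turn from the pose measured when the call began, along the tool's axes at that moment; what a row does not reach only later rows make up. A row lasts 1/12 s, in which the tool goes at most 41.7 mm and 7.16 degrees, less where a joint would pass 70% of its speed; a pose out of reach is approached as far as the arm can. A call with a gripper value outside its range is refused whole. OPENING is the opening, from 0 (shut) to 1 (fully open), set as the call begins (- or left out, the last holds). The fingers move at their own pace and stop on an object; FORCE is the grip in N (left out, the last holds). Time passes only in rows, so rows that repeat a pose let the fingers close. It gives the time, the measured TCP pose, the force and the opening at its end, in the units of the state.
- readout.read_state(): the state, without advancing time (a new reading comes with each control period).
- snapshot(name): name is "side" or "top"; returns a dict with "image" (420x560x3 uint8, red, green, blue), "depth" (420x560 float32, m along the optical axis (not along the pixel's ray), 0 where there is no reading), "mtx" (3x3 intrinsics, pixels), "eye" and "orientation" of the camera in the world. Camera axes: x right, y down, z forward; pixel columns grow to the right and rows downward; lengths in m; the calibration is good to about 2 mm. A picture is of the moment at which its call begins.
- job.close_job(): hands the job in, once; it reports no verdict.
The state is a dict: "time_s": time; "q": joint angles; "joint_vel": joint speeds; "effort": joint torques, N m; "tool_pos": TCP position; "orientation": TCP orientation; "ft_force": force on the tool from outside, world axes, zero at the start; "moment": the same for the moment, N m; "opening": finger opening in m.
Only numpy, scipy, OpenCV 4.12 (cv2) and the standard library are available. Lean on these libraries where they do the work, as an engineer would, in place of code of your own. Each camera call takes 0.05 s, during which the arm holds its last target.

## Working session

There is one attempt and no reset: what is moved stays moved. The work goes in short steps, Python scripts to look and compute and a shell command to move; the robot and the scene stay as the last step left them, time stands still between calls to the robot, and variables do not carry over. Pictures are saved under pics/ and viewed, and the job is handed in when it is done.

```bash
mkdir -p pics
python3 - <<'E'
from station import readout, snapshot
import cv2,numpy as np
print(readout.read_state())
for n in("side","top"):
    s=snapshot(n); cv2.imwrite(f"pics/{n}0.png",s["image"][:,:,::-1]); np.savez(f"pics/{n}0.npz",**s)
    print(n,s["mtx"],s["eye"],s["orientation"])
E
```

```text
{'time_s': 0.0, 'q': array([-1.30199267e+00,  8.74479488e-02,  1.75108898e-01,  1.65983085e+00,
       -2.08397160e-05,  1.57081309e+00]), 'joint_vel': array([ 0.00139434,  0.00062247, -0.0006482 ,  0.00113149, -0.00023215,
        0.00095397]), 'effort': array([ 2.30277619e-03, -5.20389891e+01,  4.64802575e+01,  1.64141954e-02,
       -2.74197527e-05, -1.00885674e-05]), 'tool_pos': array([ 0.14598533, -0.52997329,  0.20457683]), 'orientation': array([-3.11191807e+00, -4.20757659e-01,  3.21432586e-04]), 'ft_force': array([-0.20729795,  0.02330761,  0.64673695]), 'moment': array([-0.02104641,  0.01202963,  0.00515464]), 'opening': 0.0852305985011799}
side [[384.18038272   0.         281.6409609 ]
 [  0.         384.18038272 208.36642645]
 [  0.           0.           1.        ]] [0.00962765 0.72698963 0.76909142] [-0.78249078  2.51555995 -1.22064726]
top [[475.25163416   0.         276.48718191]
 [  0.         475.25163416 212.01221952]
 [  0.           0.           1.        ]] [0.41282125 0.00735053 1.16198993] [-2.16476306  2.21203795 -0.10971729]
```

View pics/top0.png

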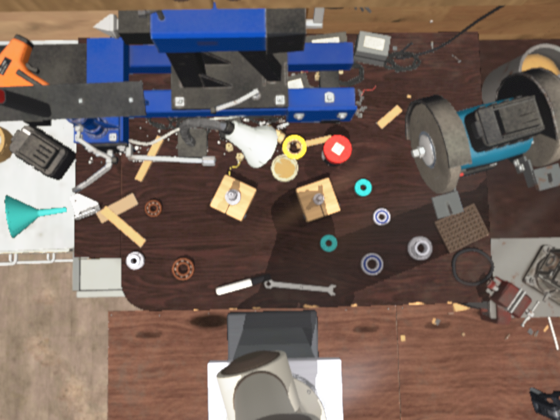

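View pics/side0.png

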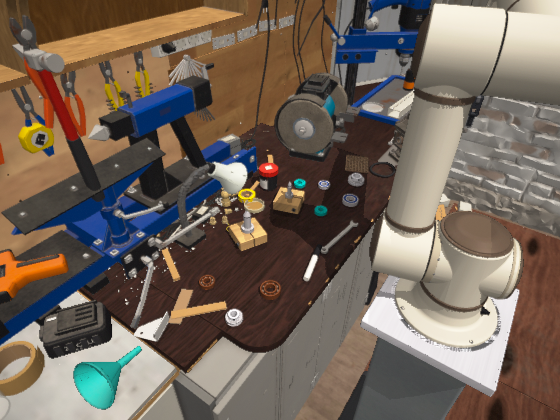

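```bash
cat > h.py <<'E'
import numpy as np,cv2
from scipy.spatial.transform import Rotation as R
def rays(s,u,v):
    K=s["mtx"];d=np.stack([(np.asarray(u,float)-K[0,2])/K[0,0],(np.asarray(v,float)-K[1,2])/K[1,1],np.ones(np.shape(u))],-1)
    return d@R.from_rotvec(s["orientation"]).as_matrix().T if np.shape(s["orientation"])==(3,) else d@np.asarray(s["orientation"]).T
def at_z(s,u,v,z):
    d=rays(s,u,v); e=np.asarray(s["eye"]); return e+d*((z-e[2])/d[...,2])[...,None]
def dep(s,u,v):
    return s["eye"]+rays(s,u,v)*s["depth"][int(v),int(u)]
def proj(s,p):
    p=np.atleast_2d(p)-s["eye"]; c=p@R.from_rotvec(s["orientation"]).as_matrix(); 
    return (c[:,:2]/c[:,2:])*[s["mtx"][0,0],s["mtx"][1,1]]+s["mtx"][:2,2]
def cloud(s):
    v,u=np.mgrid[0:420,0:560]; return s["eye"]+rays(s,u,v)*s["depth"][...,None]
E
python3 - <<'E'
from h import *
s=dict(np.load("pics/top0.npz"))
print(proj(s,[[0.4,0,0],[.146,-.53,.2],[.4,.3,0]]))
c=cloud(s)
for u,v in [(250,240),(230,210),(233,196),(320,198),(305,212),(337,150),(372,264),(382,216),(329,243),(420,247),(135,260),(182,268),(152,208)]: print(u,v,c[v,u].round(4))
im=cv2.imread("pics/top0.png")
cv2.imwrite("pics/top0a.png",cv2.resize(im[170:290,300:460],None,fx=5,fy=5,interpolation=cv2.INTER_CUBIC))
cv2.imwrite("pics/top0b.png",cv2.resize(im[170:290,110:270],None,fx=5,fy=5,interpolation=cv2.INTER_CUBIC))
E
```

```text
[[271.19624573 256.21526948]
 [540.41563584 379.2335657 ]
 [147.36951123 259.01562673]]
250 240 [ 0.4406  0.0509 -0.0011]
230 210 [0.5123 0.0961 0.0303]
233 196 [0.538  0.0837 0.0966]
320 198 [ 0.5304 -0.1134  0.088 ]
305 212 [ 0.5037 -0.0828  0.0314]
337 150 [ 0.6426 -0.1573  0.0781]
372 264 [ 0.3756 -0.2453  0.0011]
382 216 [ 0.4922 -0.2739  0.0035]
329 243 [ 0.429  -0.1418  0.0012]
420 247 [ 0.4143 -0.3642  0.0033]
135 260 [ 0.3982  0.3311 -0.0046]
182 268 [0.3765 0.2161 0.0026]
152 208 [5.238e-01 2.886e-01 4.000e-04]
```

View pics/top0a.png

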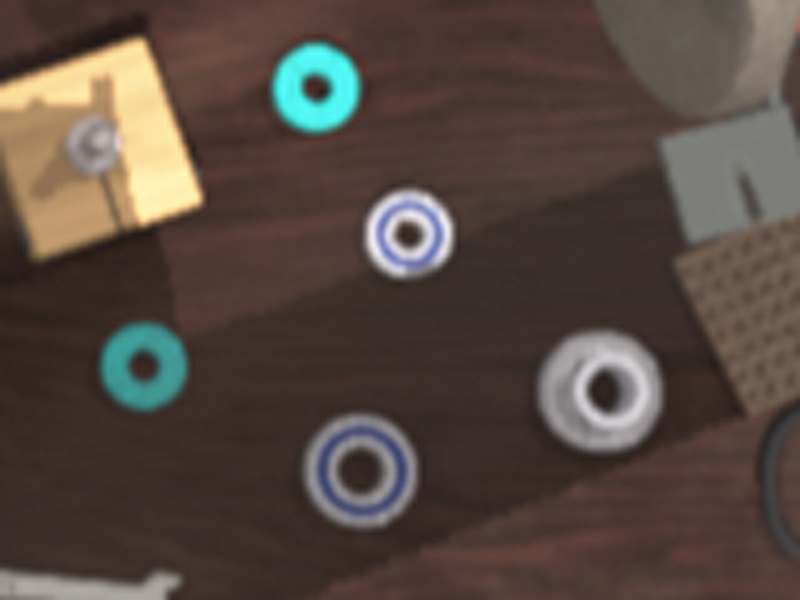

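View pics/top0b.png

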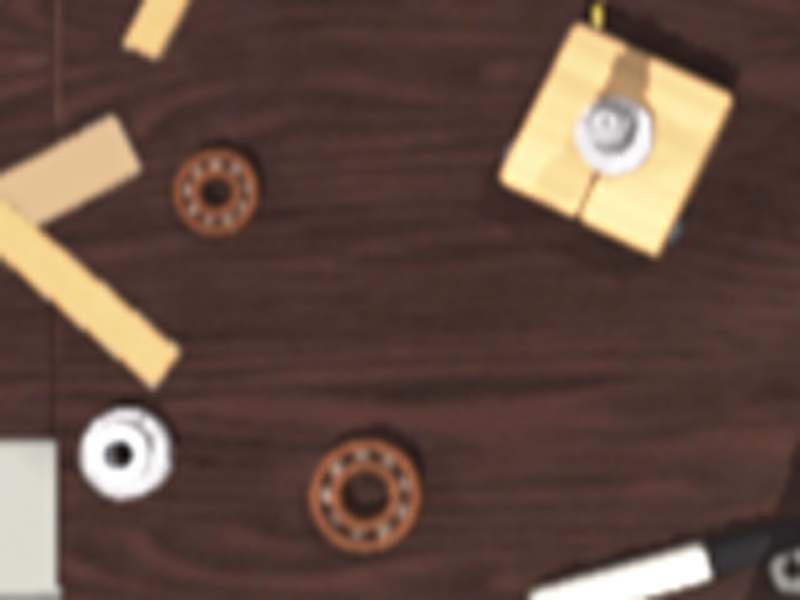

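```bash
cat > ov.py <<'E'
from h import *
def circ(p,z,r,n=72):
    a=np.linspace(0,2*np.pi,n); return np.stack([p[0]+r*np.cos(a),p[1]+r*np.sin(a),0*a+z],-1)
def overlay(s,specs,u0,v0,w,h,f,name):
    im=cv2.resize(np.ascontiguousarray(s["image"][v0:v0+h,u0:u0+w,::-1]),None,fx=f,fy=f,interpolation=cv2.INTER_CUBIC)
    for p,z,r in specs:
        q=(proj(s,circ(p,z,r))-[u0,v0]+.5)*f-.5
        cv2.polylines(im,[np.round(q*8).astype(np.int32)],True,(0,255,0),1,cv2.LINE_AA,3)
    cv2.imwrite(name,im)
E
python3 - <<'E'
from ov import *
s=dict(np.load("pics/top0.npz")); t=dict(np.load("pics/side0.npz"))
def a(c,o,z): c=np.array(c,float); u=(c+.5)/5-.5+o; return at_z(s,u[0],u[1],z).round(4)
A=(300,170);B=(110,170)
P=dict(bs=a((409,234),A,.012),bl=a((361,471),A,.015),plf=a((601,391),A,.014),plh=a((609,390),A,.026),psf=a((126,453),B,.012),psh=a((119,455),B,.022),
SLt=a((607,128),B,.1),SLc=a((615,135),B,.046),SSt=a((97,143),A,.089),SSc=a((94,145),A,.044))
for k,v in P.items():print(k,v,np.hypot(*v[:2]).round(3), proj(t,v).round(1))
# height masks
for n,ss in(("top",s),("side",t)):
  c=cloud(ss)
  for k,lo,hi,r in [("plh",.022,.032,.035),("plf",.010,.018,.04),("psh",.018,.028,.03),("psf",.008,.016,.03),("bl",.010,.022,.035),("bs",.007,.018,.03),("SLt",.092,.11,.02),("SSt",.082,.1,.02),("SLc",.04,.052,.025),("SSc",.038,.05,.025)]:
    m=(np.hypot(*(c[...,:2]-P[k][:2]).transpose(2,0,1))<r)&(c[...,2]>lo)&(c[...,2]<hi); q=c[m]
    if len(q): print(n,k,len(q),q.mean(0).round(4),((q.min(0)+q.max(0))/2).round(4),np.ptp(q,axis=0).round(3))
  m=c[...,2]; print("table z", np.median(c[230:250,240:260,2]) if n=="top" else np.median(c[270:280,220:240,2]))
E
```

```text
bs [ 0.4906 -0.2704  0.012 ] 0.56 [[323.5 182.7]]
bl [ 0.3765 -0.2418  0.015 ] 0.447 [[349.8 197.6]]
plf [ 0.4123 -0.3602  0.014 ] 0.547 [[355.5 177.8]]
plh [ 0.4127 -0.3602  0.026 ] 0.548 [[355.8 174.9]]
psf [0.398  0.3269 0.012 ] 0.515 [[233.7 314.3]]
psh [0.3972 0.3275 0.022 ] 0.515 [[233.5 312. ]]
SLt [0.5395 0.0879 0.1   ] 0.547 [[247.6 210.8]]
SLc [0.5426 0.0883 0.046 ] 0.55 [[247.3 225.2]]
SSt [ 0.5299 -0.111   0.089 ] 0.541 [[289.6 181.9]]
SSc [ 0.5339 -0.1145  0.044 ] 0.546 [[288.7 192.6]]
top plh 96 [ 0.4114 -0.3608  0.0262] [ 0.4117 -0.361   0.0269] [0.034 0.035 0.01 ]
top plf 232 [ 0.4117 -0.3592  0.0142] [ 0.4119 -0.3604  0.014 ] [0.053 0.054 0.008]
top psh 58 [0.3968 0.3274 0.0215] [0.3963 0.3278 0.0218] [0.024 0.025 0.007]
top psf 120 [0.3963 0.3268 0.0115] [0.402  0.3284 0.0119] [0.05  0.039 0.008]
top bl 284 [ 0.3757 -0.2417  0.0145] [ 0.3749 -0.2416  0.0153] [0.051 0.051 0.01 ]
top bs 178 [ 0.4896 -0.2699  0.0117] [ 0.4893 -0.27    0.0122] [0.039 0.04  0.01 ]
top SLt 42 [0.5413 0.0886 0.0964] [0.5419 0.0894 0.0972] [0.016 0.016 0.009]
top SSt 15 [ 0.5326 -0.1133  0.
[... 390 characters left out ...]
 ] [0.055 0.05  0.008]
side psh 63 [0.396  0.3308 0.0212] [0.3959 0.3314 0.0212] [0.026 0.027 0.006]
side psf 115 [0.3926 0.3345 0.012 ] [0.3958 0.3315 0.0122] [0.041 0.039 0.007]
side bl 114 [ 0.3734 -0.2372  0.014 ] [ 0.3735 -0.2391  0.0146] [0.052 0.056 0.009]
side bs 63 [ 0.4883 -0.2663  0.0108] [ 0.4876 -0.2679  0.011 ] [0.038 0.043 0.007]
side SLt 19 [0.5386 0.0939 0.0971] [0.5392 0.0936 0.0966] [0.012 0.01  0.008]
side SSt 8 [ 0.5306 -0.1094  0.0851] [ 0.5311 -0.1088  0.0859] [0.007 0.004 0.007]
side SLc 72 [0.5364 0.0967 0.0452] [0.5407 0.0911 0.0458] [0.036 0.035 0.011]
side SSc 33 [ 0.5296 -0.1073  0.0429] [ 0.531  -0.11    0.0432] [0.024 0.024 0.009]
table z -0.0001451713802318455
```

Run:
```python
from h import *
s=dict(np.load("pics/top0.npz")); c=cloud(s)
# height map grid max
x,y,z=c[...,0],c[...,1],c[...,2]
def mx(x0,x1,y0,y1):
    m=(x>x0)&(x<x1)&(y>y0)&(y<y1); return z[m].max().round(3) if m.any() else None
print("left of pulley_small",[ (yy.round(2),mx(.37,.42,yy,yy+.02)) for yy in np.arange(.34,.44,.02)])
print("right of pulley_large",[ (yy.round(2),mx(.39,.44,yy-.02,yy)) for yy in np.arange(-.39,-.46,-.02)])
for y0 in (.02,.06,.1,.14): print("large shaft y",y0,[(xx.round(2),mx(xx,xx+.03,y0,y0+.04)) for xx in np.arange(.42,.72,.03)])
for y0 in (-.2,-.16,-.12,-.08,-.04): print("small shaft y",y0,[(xx.round(2),mx(xx,xx+.03,y0,y0+.04)) for xx in np.arange(.42,.72,.03)])
```

```text
left of pulley_small [(np.float64(0.34), np.float64(0.022)), (np.float64(0.36), np.float64(0.003)), (np.float64(0.38), np.float64(0.003)), (np.float64(0.4), np.float64(0.002)), (np.float64(0.42), np.float64(0.003))]
right of pulley_large [(np.float64(-0.39), np.float64(0.005)), (np.float64(-0.41), np.float64(0.015)), (np.float64(-0.43), np.float64(0.016)), (np.float64(-0.45), np.float64(0.014))]
large shaft y 0.02 [(np.float64(0.42), np.float64(0.005)), (np.float64(0.45), np.float64(0.006)), (np.float64(0.48), np.float64(0.023)), (np.float64(0.51), np.float64(0.038)), (np.float64(0.54), np.float64(0.038)), (np.float64(0.57), np.float64(0.156)), (np.float64(0.6), np.float64(0.176)), (np.float64(0.63), np.float64(0.756)), (np.float64(0.66), np.float64(0.712)), (np.float64(0.69), None)]
large shaft y 0.06 [(np.float64(0.42), np.float64(0.007)), (np.float64(0.45), np.float64(0.005)), (np.float64(0.48), np.float64(0.039)), (np.float64(0.51), np.float64(0.101)), (np.float64(0.54), np.float64(0.102)), (np.float64(0.57), np.float64(0.041)), (np.float64(0.6), np.float64(0.007)), (np.float64(0
[... 2251 characters left out ...]
np.float64(0.04)), (np.float64(0.51), np.float64(0.039)), (np.float64(0.54), np.float64(0.038)), (np.float64(0.57), np.float64(0.019)), (np.float64(0.6), np.float64(0.017)), (np.float64(0.63), np.float64(0.711)), (np.float64(0.66), np.float64(0.709)), (np.float64(0.69), np.float64(0.081))]
small shaft y -0.04 [(np.float64(0.42), np.float64(0.005)), (np.float64(0.45), np.float64(0.006)), (np.float64(0.48), np.float64(0.006)), (np.float64(0.51), np.float64(0.007)), (np.float64(0.54), np.float64(0.007)), (np.float64(0.57), np.float64(0.019)), (np.float64(0.6), np.float64(0.177)), (np.float64(0.63), np.float64(0.712)), (np.float64(0.66), np.float64(0.711)), (np.float64(0.69), np.float64(0.056))]
```

```bash
python3 -m handwheel '[0,0,-1,-1.5, 0,0,-2,-3, 0,0,-2,-3]' 0.8 40; python3 -c "
from station import readout
print(readout.read_state())"
```

```text
time_s: 0.35
tool_pos: [0.1462, -0.5308, 0.2696]
orientation: [3.024, 0.834, -0.0]
ft_force: [0.3, -0.8, 0.7]
opening: 0.0685
{'time_s': 0.35, 'q': array([-1.30201811e+00,  1.19119270e-01,  3.37827142e-01,  1.78506361e+00,
       -2.76756832e-05,  1.30135414e+00]), 'joint_vel': array([-0.00102585, -0.00424044, -0.08861219, -0.07617564,  0.00021654,
        0.02817727]), 'effort': array([ 2.54266954e-03, -4.53268647e+01,  4.18410051e+01,  1.13873810e+00,
       -5.01786672e-04, -1.73102841e+00]), 'tool_pos': array([ 0.14619348, -0.53078966,  0.26963081]), 'orientation': array([ 3.02423926e+00,  8.34086358e-01, -4.57238251e-05]), 'ft_force': array([ 0.29454029, -0.78049702,  0.65917239]), 'moment': array([-0.00058784, -0.01306363,  0.00746665]), 'opening': 0.06849719974201987}
```

Run:
```python
from h import *
for n in("top","side"):
    s=dict(np.load(f"pics/{n}0.npz")); c=cloud(s).reshape(-1,3)
    m=(c[:,2]>.1)&(c[:,2]<.5)&(c[:,0]<.66)&(c[:,0]>.45)&(abs(c[:,1]-.05)<.12)
    q=c[m]; r=np.hypot(q[:,0]-.542,q[:,1]-.089); i=np.argsort(r); print(n,len(q)); 
    i=i[r[i]>.02]
    print(np.c_[q[i][:400:20],r[i][:400:20]].round(3))
im=dict(np.load("pics/side0.npz"))["image"][:,:,::-1]
cv2.imwrite("pics/side0a.png",cv2.resize(im[140:280,170:330],None,fx=5,fy=5)[:600])
```

```text
top 1292
[[0.599 0.041 0.13  0.075]
 [0.602 0.038 0.143 0.078]
 [0.595 0.028 0.144 0.081]
 [0.614 0.049 0.149 0.082]
 [0.608 0.038 0.152 0.084]
 [0.617 0.048 0.153 0.085]
 [0.595 0.021 0.151 0.087]
 [0.611 0.035 0.159 0.088]
 [0.613 0.035 0.161 0.089]
 [0.625 0.125 0.101 0.09 ]
 [0.627 0.057 0.158 0.091]
 [0.619 0.14  0.108 0.092]
 [0.629 0.056 0.158 0.093]
 [0.632 0.062 0.165 0.094]
 [0.631 0.056 0.171 0.095]
 [0.624 0.138 0.104 0.096]
 [0.627 0.043 0.167 0.097]
 [0.627 0.136 0.1   0.097]
 [0.627 0.138 0.103 0.098]
 [0.634 0.053 0.175 0.099]]
side 882
[[0.602 0.051 0.123 0.071]
 [0.609 0.055 0.14  0.075]
 [0.61  0.054 0.132 0.076]
 [0.597 0.034 0.133 0.078]
 [0.61  0.05  0.119 0.079]
 [0.616 0.056 0.127 0.081]
 [0.615 0.053 0.115 0.082]
 [0.614 0.047 0.151 0.083]
 [0.611 0.137 0.102 0.084]
 [0.609 0.036 0.157 0.085]
 [0.619 0.05  0.157 0.086]
 [0.615 0.041 0.164 0.088]
 [0.62  0.047 0.162 0.089]
 [0.611 0.032 0.164 0.09 ]
 [0.63  0.064 0.144 0.091]
 [0.63  0.062 0.163 0.092]
 [0.618 0.037 0.164 0.092]
 [0.63  0.058 0.16  0.093]
 [0.633 0.065 0.173 0.094]
 [0.632 0.059 0.17  0.095]]
```

View pics/side0a.png

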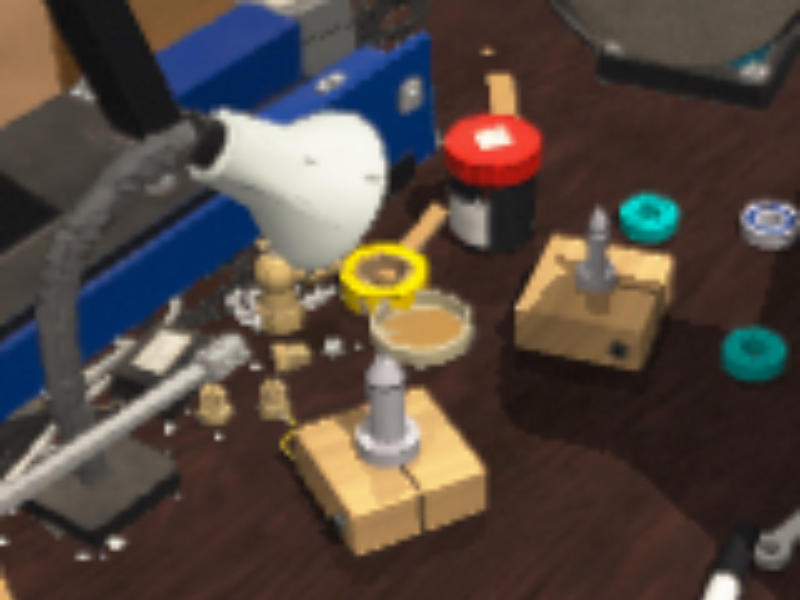

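```bash
cat > go.py <<'E'
import sys; from h import *
from station import readout
def plan(x,y,z,al=None):
    s=readout.read_state(); M=R.from_rotvec(s["orientation"]).as_matrix(); p=s["tool_pos"]
    a=np.degrees(np.arctan2(M[1,0],M[0,0])); d=M.T@(np.array([x,y,z])-p)/.03
    t=0 if al is None else -((al-a+180)%360-180)/5
    print("pos",p.round(4),"alpha",a.round(2),"tilt",M[:,2].round(3),"open",s["opening"].round(4),"F",s["ft_force"].round(1),"t",s["time_s"])
    print("rows",d.round(3),round(t,3),"nrows",np.ceil(np.linalg.norm(d)*30/41.7),np.ceil(abs(t)*5/7.16))
if __name__=="__main__": plan(*map(float,sys.argv[1:]))
E
python3 go.py .3755 -.241 .13 -36
```

```text
Traceback (most recent call last):
  File "go.py", line 9, in <module>
    if __name__=="__main__": plan(*map(float,sys.argv[1:]))
                             ~~~~^^^^^^^^^^^^^^^^^^^^^^^^^^
  File "go.py", line 7, in plan
    print("pos",p.round(4),"alpha",a.round(2),"tilt",M[:,2].round(3),"open",s["opening"].round(4),"F",s["ft_force"].round(1),"t",s["time_s"])
                                                                            ^^^^^^^^^^^^^^^^^^
AttributeError: 'float' object has no attribute 'round'
```

```bash
sed -i 's/s\["opening"\].round(4)/round(s["opening"],4)/' go.py
python3 go.py .3755 -.241 .13 -36
```

```text
pos [ 0.1462 -0.5308  0.2696] alpha 30.84 tilt [ 0.001 -0.004 -1.   ] open 0.0685 F [ 0.3 -0.8  0.7] t 0.35
rows [11.52  -4.396  4.622] 13.368 nrows 10.0 10.0
```

```bash
python3 -m handwheel '[11.52,-4.4,4.62,13.37,11.52,-4.4,4.62,13.37,11.52,-4.4,4.62,13.37,11.52,-4.4,4.62,13.37,11.52,-4.4,4.62,13.37,11.52,-4.4,4.62,13.37,11.52,-4.4,4.62,13.37,11.52,-4.4,4.62,13.37,11.52,-4.4,4.62,13.37,11.52,-4.4,4.62,13.37]'; python3 go.py .3755 -.241 .06 -36
```

```text
time_s: 1.18
tool_pos: [0.3664, -0.2527, 0.1329]
orientation: [-2.997, 0.938, -0.007]
ft_force: [0.3, -0.4, -0.2]
opening: 0.0683
pos [ 0.3664 -0.2527  0.1329] alpha -34.75 tilt [ 0.005  0.    -1.   ] open 0.0683 F [ 0.3 -0.4 -0.2] t 1.1833
rows [ 0.018 -0.485  2.433] 0.249 nrows 2.0 1.0
```

```bash
python3 -m handwheel '[0.02,-0.485,2.43,0.25,0.02,-0.485,2.43,0.25,0.02,-0.485,2.43,0.25,0.02,-0.485,2.43,0.25,0.02,-0.485,2.43,0.25]'; python3 go.py .3755 -.241 .003 -36
python3 - <<'E'
from ov import *; from station import snapshot
for n in("top","side"):
    s=snapshot(n); np.savez(f"pics/{n}1.npz",**s)
    p=proj(s,[.3755,-.241,.02])[0].astype(int)
    im=s["image"][p[1]-50:p[1]+50,p[0]-60:p[0]+60,::-1]; cv2.imwrite(f"pics/{n}1.png",cv2.resize(im,None,fx=4,fy=4,interpolation=cv2.INTER_CUBIC))
a=cv2.imread("pics/top1.png");b=cv2.imread("pics/side1.png"); cv2.imwrite("pics/c1.png",np.vstack([a,b])[:, :][:800]); cv2.imwrite("pics/c1.png",cv2.resize(np.hstack([a,b]),(800,333)))
E
```

```text
time_s: 1.6
tool_pos: [0.3679, -0.2531, 0.062]
orientation: [-2.985, 0.942, -0.014]
ft_force: [0.1, -0.1, 1.0]
opening: 0.0681
pos [ 0.3679 -0.2531  0.062 ] alpha -35.02 tilt [ 0.012  0.008 -1.   ] open 0.0681 F [ 0.1 -0.1  1. ] t 1.6
rows [-0.035 -0.448  1.972] 0.195 nrows 2.0 1.0
```

View pics/c1.png

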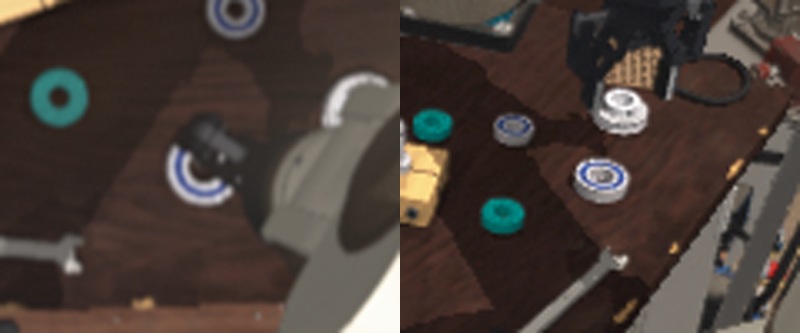

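Run:
```python
from ov import *
t=dict(np.load("pics/side1.npz")); s=dict(np.load("pics/top1.npz"))
for z in (.062,.1,.15): print(proj(t,[.368,-.253,z]),proj(s,[.368,-.253,z]))
p=[.368,-.253]
im=np.ascontiguousarray(t["image"][:,:,::-1]); 
for z in(.062,.13):
  q=proj(t,[*p,z])[0]; cv2.circle(im,(int(q[0]),int(q[1])),3,(0,0,255),1)
cv2.imwrite("pics/d1.png",cv2.resize(im[90:250,260:460],None,fx=4,fy=4))
```

```text
[[355.62289656 185.10514   ]] [[381.20077681 267.9436455 ]]
[[357.29849202 175.23301011]] [[385.24352663 268.54911062]]
[[359.60564461 161.639926  ]] [[391.02485072 269.41495447]]
```

View pics/d1.png

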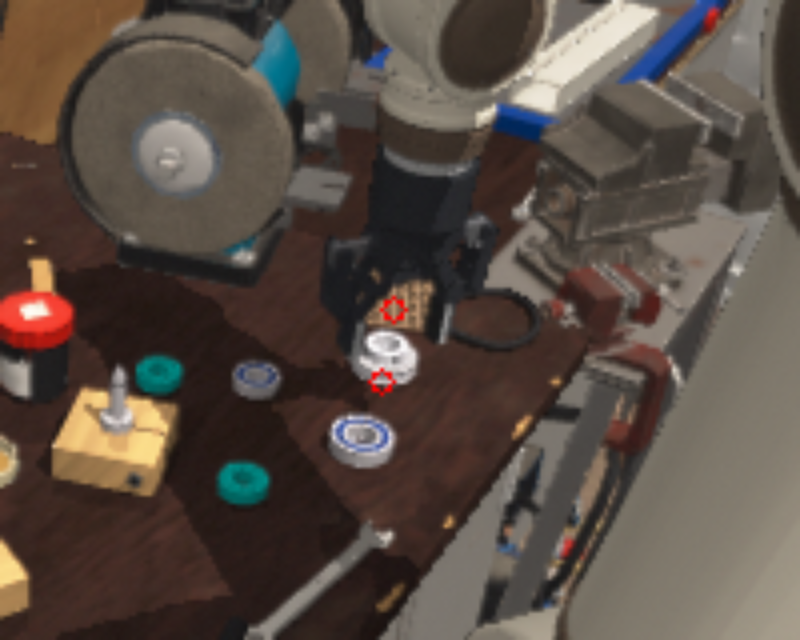

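```bash
python3 - <<'E'
from ov import *
t=dict(np.load("pics/side1.npz")); s=dict(np.load("pics/top1.npz"))
c=cloud(t)
for n,q in (("L",(352,343)),("L2",(352,320)),("R",(442,335)),("R2",(444,315))):
    u,v=q[0]//4+260,q[1]//4+90
    print(n,u,v,c[v-1:v+2,u-1:u+2].reshape(-1,3).round(3).tolist())
q=c.reshape(-1,3); m=(np.hypot(q[:,0]-.37,q[:,1]+.25)<.09)&(q[:,2]>.04)&(q[:,2]<.1); q=q[m]; print(len(q)); print(q[np.argsort(q[:,2])][:40:2].round(3))
E
python3 -c "
from station import readout;print(readout.read_state())"
```

```text
L 348 175 [[0.387, -0.213, 0.119], [0.384, -0.215, 0.119], [0.38, -0.211, 0.123], [0.387, -0.214, 0.115], [0.384, -0.215, 0.115], [0.38, -0.214, 0.117], [0.387, -0.216, 0.11], [0.384, -0.216, 0.111], [0.381, -0.217, 0.111]]
L2 348 170 [[0.389, -0.213, 0.136], [0.385, -0.211, 0.138], [0.38, -0.206, 0.144], [0.388, -0.211, 0.134], [0.386, -0.214, 0.133], [0.381, -0.21, 0.137], [0.387, -0.21, 0.131], [0.385, -0.213, 0.13], [0.383, -0.216, 0.13]]
R 370 173 [[0.34, -0.275, 0.111], [0.338, -0.278, 0.11], [0.335, -0.28, 0.11], [0.339, -0.274, 0.108], [0.337, -0.277, 0.108], [0.335, -0.283, 0.105], [0.338, -0.272, 0.106], [0.337, -0.28, 0.102], [0.385, -0.438, -0.001]]
R2 371 168 [[0.34, -0.276, 0.129], [0.338, -0.278, 0.129], [0.335, -0.281, 0.128], [0.339, -0.273, 0.127], [0.337, -0.278, 0.126], [0.334, -0.279, 0.126], [0.339, -0.276, 0.122], [0.336, -0.276, 0.123], [0.335, -0.285, 0.119]]
5
[[ 0.347 -0.281  0.098]
 [ 0.339 -0.277  0.099]
 [ 0.343 -0.28   0.1  ]]
{'time_s': 1.7, 'q': array([-0.6124322 , -0.1747417 , -0.35192612,  1.38649939,  0.01370562,
        3.14067848]), 'joint_vel': array([ 2.90822261e-04, -4.16814096e-04, -5.44540994e-03, -5.80075988e-03,
       -2.32552876e-05, -7.97947442e-04]), 'effort': array([ 1.88422487e-01, -3.51830256e+01,  4.60507214e+01, -8.52975645e-03,
        4.77697968e-02,  1.88144411e-03]), 'tool_pos': array([ 0.36840755, -0.25361396,  0.06253498]), 'orientation': array([-2.98544768,  0.94229944, -0.01709062]), 'ft_force': array([-0.11735375,  0.06886517,  0.91656672]), 'moment': array([ 0.00558859, -0.03414189,  0.00456441]), 'opening': 0.06887871818175327}
```

Run:
```python
from ov import *
t=dict(np.load("pics/side1.npz"))
im=np.ascontiguousarray(t["image"][:,:,::-1]) 
im=np.clip(im[135:200,325:405].astype(float)**.6*9.,0,255).astype(np.uint8)
cv2.imwrite("pics/e1.png",cv2.resize(im,None,fx=9,fy=9,interpolation=cv2.INTER_NEAREST))
```

```text
(no output)
```

View pics/e1.png

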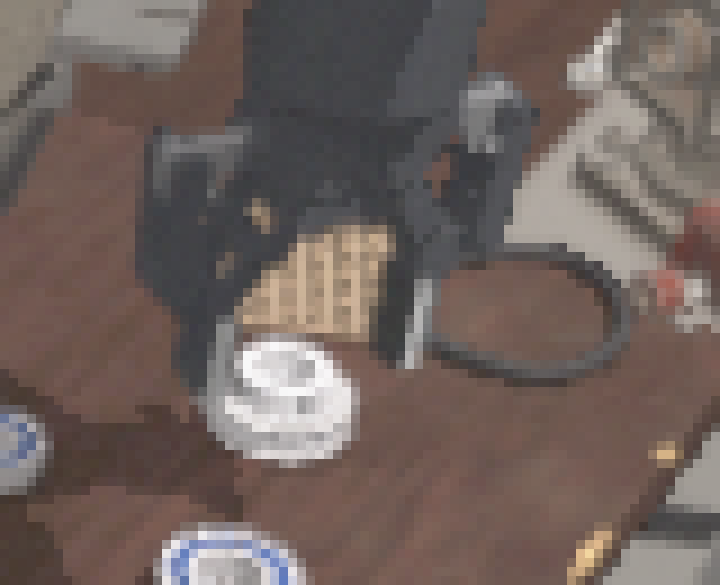

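Run:
```python
from ov import *
t=dict(np.load("pics/side1.npz"))
for z in(.0625,.0725,.0825,.1):print(z,proj(t,[[.388,-.226,z],[.348,-.281,z]]).round(1).tolist())
s=dict(np.load("pics/top1.npz")); 
im=s["image"][:,:,::-1]; im=np.clip(im[225:305,330:430].astype(float)**.6*9.,0,255).astype(np.uint8)
cv2.imwrite("pics/e2.png",cv2.resize(im,None,fx=8,fy=7.5,interpolation=cv2.INTER_NEAREST))
c=cloud(s); print(c[240:300:6,360:400:6,2].round(3))
```

```text
0.0625 [[346.3, 186.8], [365.0, 183.0]]
0.0725 [[346.7, 184.3], [365.5, 180.4]]
0.0825 [[347.1, 181.7], [366.0, 177.9]]
0.1 [[347.8, 177.1], [366.8, 173.3]]
[[ 0.    -0.001  0.     0.002  0.001  0.    -0.001]
 [-0.002 -0.002 -0.    -0.004 -0.003  0.001  0.003]
 [ 0.001 -0.001  0.196  0.185  0.005 -0.004  0.001]
 [-0.     0.176  0.202  0.2    0.205  0.23   0.262]
 [-0.002  0.015  0.142  0.165  0.222  0.261  0.31 ]
 [-0.004  0.013  0.014  0.018  0.229  0.278  0.329]
 [ 0.003  0.002 -0.002  0.003  0.228  0.279  0.381]
 [-0.003 -0.004 -0.004  0.    -0.002  0.368  0.395]
 [-0.003 -0.    -0.001  0.    -0.001 -0.004  0.385]
 [ 0.004  0.002  0.003  0.001 -0.001 -0.001 -0.005]]
```

View pics/e2.png

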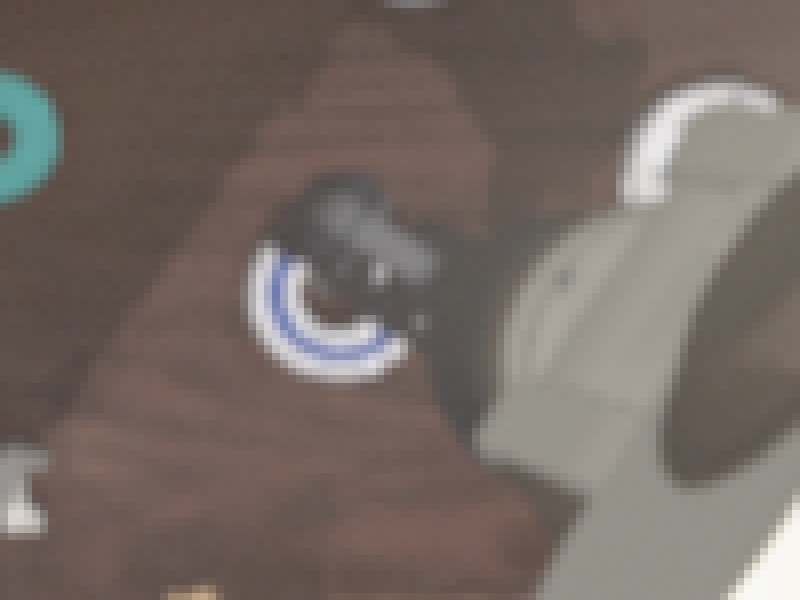

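```bash
python3 go.py .3755 -.241 .08 144
```

```text
pos [ 0.3684 -0.2536  0.0625] alpha -35.04 tilt [ 0.014  0.007 -1.   ] open 0.0689 F [-0.1  0.1  0.9] t 1.7
rows [-0.044 -0.488 -0.576] -35.807 nrows 1.0 26.0
```

```bash
for i in 1 2; do python3 -m handwheel '[0,0,-0.3,-12,0,0,-0.3,-12,0,0,-0.3,-12,0,0,-0.3,-12,0,0,-0.3,-12,0,0,-0.3,-12,0,0,-0.3,-12,0,0,-0.3,-12,0,0,-0.3,-12,0,0,-0.3,-12]'; done; python3 go.py .3755 -.241 .08 144
```

```text
time_s: 2.53
tool_pos: [0.3689, -0.2546, 0.0734]
orientation: [-3.065, -0.681, -0.026]
ft_force: [0.4, -0.6, 0.2]
opening: 0.0682
time_s: 3.37
tool_pos: [0.3691, -0.2552, 0.0836]
orientation: [2.31, 2.117, 0.025]
ft_force: [-0.7, -0.5, -0.5]
opening: 0.0683
pos [ 0.3691 -0.2552  0.0836] alpha 85.02 tilt [ 0.017  0.005 -1.   ] open 0.0683 F [-0.7 -0.5 -0.5] t 3.3667
rows [0.49  0.168 0.127] -11.797 nrows 1.0 9.0
```

```bash
python3 -m handwheel '[0.49,0.17,1.1,-11.8,0.49,0.17,1.1,-11.8,0.49,0.17,1.1,-11.8,0.49,0.17,1.1,-11.8,0.49,0.17,1.1,-11.8,0.49,0.17,1.1,-11.8,0.49,0.17,1.1,-11.8,0.49,0.17,1.1,-11.8,0.49,0.17,1.1,-11.8,0.49,0.17,1.1,-11.8]'; python3 go.py .3755 -.241 .02 144
cat > look.py <<'E'
import sys; from ov import *; from station import snapshot
def look(name,x,y,z,g=1.0,w=100,h=75,specs=()):
    out=[]
    for n in("top","side"):
        s=snapshot(n); np.savez(f"pics/{n}_{name}.npz",**s)
        p=np.round(proj(s,[x,y,z])[0]).astype(int); u0=min(max(p[0]-w//2,0),560-w);v0=min(max(p[1]-h//2,0),420-h)
        overlay(s,specs,u0,v0,w,h,4,"pics/_.png"); im=cv2.imread("pics/_.png")
        if g!=1: im=np.clip(255*(im/255.)**g,0,255).astype(np.uint8)
        print(n,"crop origin",u0,v0,"scale 4"); out.append(im)
    cv2.imwrite(f"pics/{name}.png",np.hstack(out))
if __name__=="__main__": look(sys.argv[1],*map(float,sys.argv[2:5]),g=.6)
E
python3 look.py f1 .3755 -.241 .03
```

```text
time_s: 4.2
tool_pos: [0.3764, -0.2413, 0.0517]
orientation: [0.969, 2.971, 0.014]
ft_force: [0.6, 0.1, 0.1]
opening: 0.0684
pos [ 0.3764 -0.2413  0.0517] alpha 143.86 tilt [ 0.018  0.004 -1.   ] open 0.0684 F [0.6 0.1 0.1] t 4.2
rows [ 0.043 -0.024  1.055] -0.027 nrows 1.0 1.0
top crop origin 323 227 scale 4
side crop origin 301 157 scale 4
```

View pics/f1.png

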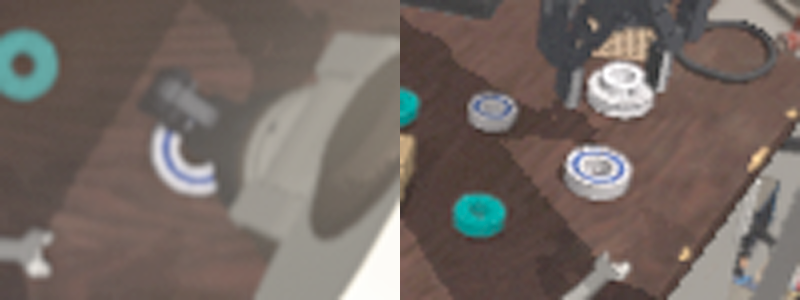

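Run:
```python
from ov import *
for n in("top","side"):
    s=dict(np.load(f"pics/{n}_f1.npz")); c=cloud(s).reshape(-1,3)
    m=(np.hypot(c[:,0]-.3764,c[:,1]+.2413)<.1)&(c[:,2]>.03)
    q=c[m]
    for lo in np.arange(.03,.33,.02):
        k=q[(q[:,2]>lo)&(q[:,2]<lo+.02)]
        if len(k): print(n,lo.round(2),len(k),k.min(0).round(3)[:2],k.max(0).round(3)[:2],k.mean(0).round(3)[:2])
```

```text
top 0.09 3 [ 0.388 -0.208] [ 0.395 -0.204] [ 0.391 -0.205]
top 0.11 3 [ 0.386 -0.207] [ 0.391 -0.2  ] [ 0.389 -0.203]
top 0.13 49 [ 0.387 -0.221] [ 0.421 -0.182] [ 0.4   -0.202]
top 0.15 64 [ 0.374 -0.23 ] [ 0.423 -0.182] [ 0.395 -0.207]
top 0.17 109 [ 0.373 -0.215] [ 0.423 -0.181] [ 0.405 -0.198]
top 0.19 79 [ 0.366 -0.221] [ 0.423 -0.182] [ 0.402 -0.204]
top 0.21 68 [ 0.353 -0.235] [ 0.409 -0.205] [ 0.384 -0.212]
top 0.23 90 [ 0.355 -0.235] [ 0.409 -0.206] [ 0.386 -0.213]
top 0.25 32 [ 0.36 -0.23] [ 0.408 -0.205] [ 0.381 -0.211]
top 0.27 48 [ 0.366 -0.234] [ 0.411 -0.203] [ 0.39  -0.211]
top 0.29 62 [ 0.368 -0.235] [ 0.411 -0.203] [ 0.391 -0.211]
top 0.31 101 [ 0.371 -0.227] [ 0.409 -0.201] [ 0.391 -0.211]
top 0.33 4 [ 0.348 -0.225] [ 0.416 -0.184] [ 0.368 -0.197]
side 0.07 12 [ 0.343 -0.276] [ 0.397 -0.202] [ 0.362 -0.253]
side 0.09 69 [ 0.34  -0.276] [ 0.408 -0.197] [ 0.372 -0.236]
side 0.11 73 [ 0.329 -0.283] [ 0.406 -0.195] [ 0.367 -0.241]
side 0.13 161 [ 0.325 -0.299] [ 0.422 -0.18 ] [ 0.372 -0.235]
side 0.15 203 [ 0.324 -0.292] [ 0.423 -0.177] [ 0.372 -0.229]
side 0.17 269 [ 0.324 -0.296] [ 0.423 -0.177] [ 0.37 -0.23]
side 0.19 90 [ 0.337 -0.29 ] [ 0.412 -0.179] [ 0.379 -0.214]
side 0.21 153 [ 0.335 -0.248] [ 0.404 -0.201] [ 0.361 -0.213]
side 0.23 180 [ 0.334 -0.254] [ 0.41  -0.201] [ 0.362 -0.214]
side 0.25 146 [ 0.333 -0.256] [ 0.407 -0.2  ] [ 0.362 -0.217]
side 0.27 182 [ 0.33  -0.257] [ 0.408 -0.197] [ 0.36  -0.212]
side 0.29 189 [ 0.329 -0.256] [ 0.408 -0.199] [ 0.36  -0.212]
side 0.31 204 [ 0.315 -0.241] [ 0.421 -0.189] [ 0.364 -0.213]
side 0.33 217 [ 0.308 -0.255] [ 0.429 -0.18 ] [ 0.351 -0.21 ]
```

```bash
python3 -m handwheel '[0.04,-0.02,0.6,0,0.04,-0.02,1.2,0,0.04,-0.02,1.5,0,0.04,-0.02,1.5,0,0.04,-0.02,1.5,0]'; python3 go.py .3755 -.241 .002 144
python3 look.py f2 .3755 -.241 .03
```

```text
time_s: 4.72
tool_pos: [0.3756, -0.2407, 0.0066]
orientation: [0.974, 2.971, 0.015]
ft_force: [-0.5, -0.3, 0.9]
opening: 0.0681
pos [ 0.3756 -0.2407  0.0066] alpha 143.69 tilt [ 0.018  0.004 -1.   ] open 0.0681 F [-0.5 -0.3  0.9] t 4.7167
rows [-0.001 -0.013  0.152] -0.063 nrows 1.0 1.0
top crop origin 323 227 scale 4
side crop origin 301 157 scale 4
```

View pics/f2.png

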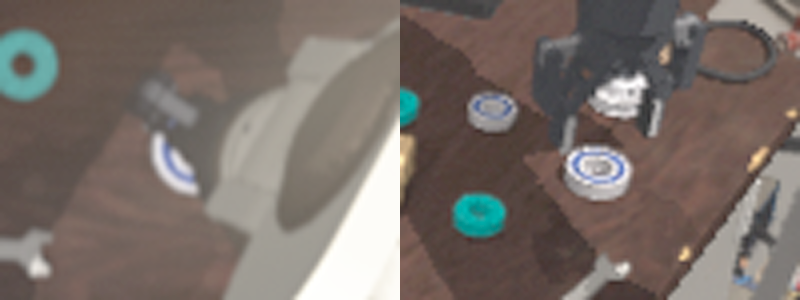

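```bash
cat > tip.py <<'E'
import sys; from ov import *
def tip(name,x,y):
    s=dict(np.load(f"pics/side_{name}.npz")); c=cloud(s)
    m=(np.hypot(c[...,0]-x,c[...,1]-y)<.075)&(c[...,2]>.017)&(c[...,2]<.3)
    q=c[m]; v,u=np.nonzero(m); i=np.argsort(q[:,2])[:24]
    print(np.c_[u[i],v[i],q[i].round(3)].tolist())
tip(sys.argv[1],float(sys.argv[2]),float(sys.argv[3]))
E
python3 tip.py f2 .3755 -.241; python3 tip.py f1 .3755 -.241
```

```text
[[351.0, 196.0, 0.376, -0.249, 0.017], [353.0, 200.0, 0.361, -0.233, 0.018], [341.0, 195.0, 0.393, -0.205, 0.04], [362.0, 191.0, 0.347, -0.264, 0.041], [361.0, 190.0, 0.352, -0.266, 0.042], [340.0, 194.0, 0.398, -0.206, 0.042], [363.0, 191.0, 0.344, -0.263, 0.043], [360.0, 189.0, 0.356, -0.267, 0.043], [360.0, 188.0, 0.358, -0.27, 0.045], [364.0, 190.0, 0.342, -0.267, 0.045], [342.0, 195.0, 0.388, -0.201, 0.045], [339.0, 193.0, 0.401, -0.205, 0.045], [360.0, 187.0, 0.36, -0.274, 0.046], [341.0, 194.0, 0.393, -0.202, 0.046], [343.0, 194.0, 0.387, -0.206, 0.046], [361.0, 189.0, 0.352, -0.265, 0.046], [362.0, 190.0, 0.347, -0.261, 0.047], [363.0, 190.0, 0.344, -0.262, 0.047], [342.0, 194.0, 0.389, -0.202, 0.048], [341.0, 193.0, 0.394, -0.204, 0.049], [361.0, 187.0, 0.355, -0.271, 0.05], [340.0, 193.0, 0.396, -0.201, 0.05], [343.0, 193.0, 0.388, -0.206, 0.05], [362.0, 189.0, 0.348, -0.262, 0.05]]
[[347.0, 202.0, 0.372, -0.212, 0.017], [356.0, 201.0, 0.351, -0.234, 0.017], [357.0, 201.0, 0.348, -0.236, 0.017], [350.0, 196.0, 0.379, -0.247, 0.017], [346.0, 197.0, 0.387, -0.234, 0.018], [363.0, 179.0, 0.353, -0.269, 0.083], [362.0, 178.0, 0.357, -0.271, 0.084], [342.0, 183.0, 0.397, -0.208, 0.084], [362.0, 177.0, 0.359, -0.273, 0.086], [361.0, 176.0, 0.364, -0.276, 0.086], [366.0, 179.0, 0.343, -0.269, 0.087], [363.0, 178.0, 0.353, -0.268, 0.087], [365.0, 179.0, 0.345, -0.266, 0.088], [364.0, 179.0, 0.348, -0.263, 0.088], [364.0, 178.0, 0.35, -0.267, 0.089], [345.0, 183.0, 0.386, -0.206, 0.089], [343.0, 183.0, 0.391, -0.202, 0.09], [365.0, 178.0, 0.346, -0.266, 0.091], [344.0, 183.0, 0.388, -0.202, 0.091], [362.0, 176.0, 0.358, -0.27, 0.091], [367.0, 177.0, 0.343, -0.274, 0.091], [343.0, 182.0, 0.392, -0.204, 0.092], [363.0, 177.0, 0.353, -0.266, 0.092], [341.0, 182.0, 0.397, -0.2, 0.092]]
```

```bash
python3 -m handwheel '[0,0,0.4,0,0,0,0.7,0,0,0,0.7,0,0,0,0.7,0]' 0.75; 
python3 look.py f3 .3755 -.241 .03; python3 tip.py f3 .3755 -.241;python3 go.py .3755 -.241 -.025 144
```

```text
time_s: 5.15
tool_pos: [0.3761, -0.2406, -0.0144]
orientation: [0.973, 2.971, 0.015]
ft_force: [-1.2, -0.1, -0.8]
opening: 0.0641
top crop origin 323 227 scale 4
side crop origin 301 157 scale 4
[[351.0, 194.0, 0.381, -0.259, 0.017], [353.0, 195.0, 0.373, -0.257, 0.018], [343.0, 200.0, 0.386, -0.21, 0.02], [342.0, 200.0, 0.388, -0.207, 0.021], [360.0, 196.0, 0.35, -0.26, 0.022], [359.0, 195.0, 0.354, -0.263, 0.022], [361.0, 196.0, 0.347, -0.261, 0.023], [360.0, 195.0, 0.351, -0.264, 0.023], [362.0, 196.0, 0.344, -0.262, 0.023], [343.0, 199.0, 0.387, -0.211, 0.024], [341.0, 200.0, 0.39, -0.202, 0.024], [362.0, 195.0, 0.345, -0.266, 0.024], [358.0, 193.0, 0.361, -0.268, 0.025], [358.0, 192.0, 0.363, -0.272, 0.025], [359.0, 194.0, 0.355, -0.264, 0.026], [363.0, 194.0, 0.344, -0.27, 0.026], [340.0, 199.0, 0.393, -0.202, 0.027], [359.0, 193.0, 0.357, -0.267, 0.027], [338.0, 197.0, 0.403, -0.207, 0.027], [361.0, 195.0, 0.347, -0.26, 0.028], [342.0, 199.0, 0.387, -0.203, 0.028], [339.0, 198.0, 0.397, -0.202, 0.029], [364.0, 193.0, 0.343, -0.274, 0.029], [359.0, 192.0, 0.358, -0.269, 0.029]]
pos [ 0.3766 -0.241  -0.0136] alpha 143.72 tilt [ 0.019  0.003 -1.   ] open 0.0637 F [-0.4 -0.7  0.3] t 5.25
rows [ 0.035 -0.028  0.381] -0.056 nrows 1.0 1.0
```

View pics/f3.png

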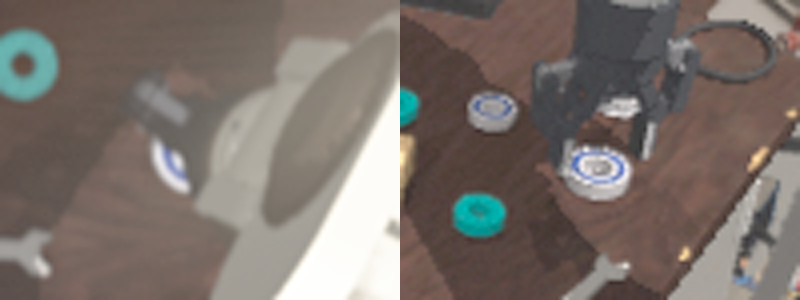

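```bash
python3 -m handwheel '[0.03,0,0.2,0,0.03,0,0.45,0,0.03,0,0.45,0,0.03,0,0.45,0]' ; python3 -m handwheel '[0,0,0,0,0,0,0,0,0,0,0,0,0,0,0,0,0,0,0,0,0,0,0,0]' 0.3 40
python3 look.py f4 .3755 -.241 .03; python3 tip.py f4 .3755 -.241;python3 go.py .3755 -.241 -.025 144
```

```text
time_s: 5.58
tool_pos: [0.3757, -0.2401, -0.0277]
orientation: [0.973, 2.97, 0.015]
ft_force: [-0.0, -0.2, -0.2]
opening: 0.0639
time_s: 6.08
tool_pos: [0.376, -0.2402, -0.0274]
orientation: [0.973, 2.97, 0.015]
ft_force: [-1.0, 1.6, 5.5]
opening: 0.0495
top crop origin 323 227 scale 4
side crop origin 301 157 scale 4
[[343.0, 201.0, 0.385, -0.209, 0.017], [346.0, 196.0, 0.389, -0.239, 0.017], [361.0, 196.0, 0.349, -0.267, 0.018], [357.0, 196.0, 0.359, -0.259, 0.019], [356.0, 195.0, 0.364, -0.261, 0.019], [340.0, 199.0, 0.397, -0.21, 0.019], [344.0, 201.0, 0.381, -0.208, 0.02], [357.0, 195.0, 0.361, -0.262, 0.02], [345.0, 200.0, 0.381, -0.214, 0.02], [342.0, 200.0, 0.389, -0.208, 0.02], [357.0, 194.0, 0.363, -0.266, 0.021], [341.0, 200.0, 0.391, -0.205, 0.022], [356.0, 194.0, 0.365, -0.263, 0.022], [358.0, 195.0, 0.357, -0.261, 0.022], [360.0, 197.0, 0.347, -0.255, 0.022], [339.0, 198.0, 0.401, -0.21, 0.022], [340.0, 198.0, 0.398, -0.212, 0.022], [339.0, 197.0, 0.403, -0.215, 0.022], [359.0, 197.0, 0.35, -0.252, 0.023], [343.0, 200.0, 0.385, -0.207, 0.023], [361.0, 195.0, 0.349, -0.266, 0.023], [360.0, 196.0, 0.349, -0.259, 0.023], [358.0, 196.0, 0.354, -0.255, 0.023], [345.0, 199.0, 0.381, -0.215, 0.024]]
pos [ 0.376  -0.2403 -0.0274] alpha 143.72 tilt [ 0.018  0.004 -1.   ] open 0.0493 F [-1.   0.7  5.6] t 6.1833
rows [-0.003 -0.028 -0.079] -0.055 nrows 1.0 1.0
```

View pics/f4.png

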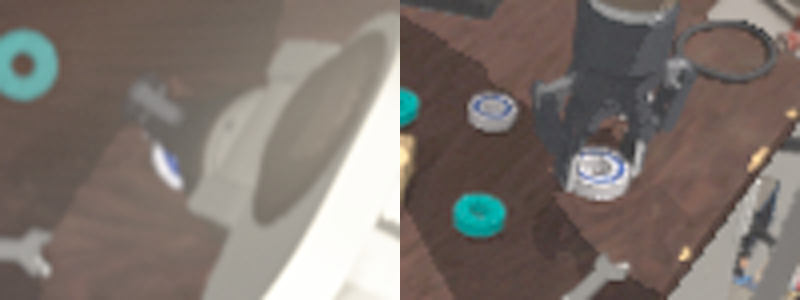

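```bash
python3 -m handwheel '[0,0,-0.3,0,0,0,-0.8,0,0,0,-2,0,0,0,-4,0,0,0,-4.8,0,0,0,-4.8,0,0,0,-4.8,0]' ; 
python3 look.py f5 .376 -.240 .14; python3 go.py .542 .09 .12 144
```

```text
time_s: 6.77
tool_pos: [0.3744, -0.2416, 0.1193]
orientation: [0.972, 2.966, 0.013]
ft_force: [0.5, 0.2, -2.6]
opening: 0.0497
top crop origin 334 229 scale 4
side crop origin 305 128 scale 4
pos [ 0.3729 -0.2406  0.1159] alpha 143.72 tilt [ 0.018  0.004 -1.   ] open 0.0495 F [-0.5  1.2 -1.5] t 6.8667
rows [1.9760e+00 1.2219e+01 9.0000e-03] -0.056 nrows 9.0 1.0
```

View pics/f5.png

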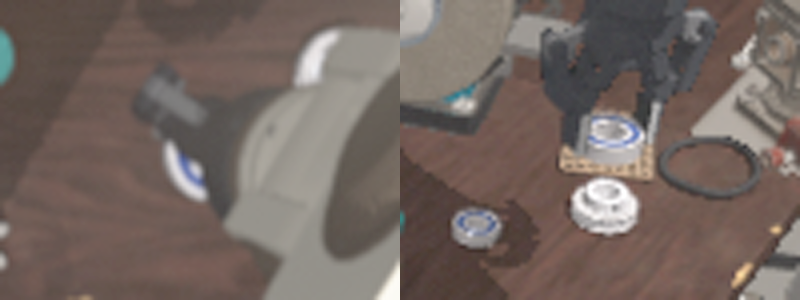

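```bash
python3 -m handwheel '[1.98,12.22,0,0,1.98,12.22,0,0,1.98,12.22,0,0,1.98,12.22,0,0,1.98,12.22,0,0,1.98,12.22,0,0,1.98,12.22,0,0,1.98,12.22,0,0,1.98,12.22,0,0,1.98,12.22,0,0]' ; python3 -m handwheel '[0,0,0,0,0,0,0,0]'
python3 look.py f6 .542 .09 .12; python3 go.py .542 .09 .12 144
```

```text
time_s: 7.7
tool_pos: [0.5428, 0.0952, 0.1172]
orientation: [0.968, 2.976, 0.015]
ft_force: [0.3, -0.7, -1.6]
opening: 0.0494
time_s: 7.87
tool_pos: [0.5416, 0.0957, 0.1147]
orientation: [0.967, 2.98, 0.012]
ft_force: [-0.9, 0.3, -2.2]
opening: 0.0494
top crop origin 179 156 scale 4
side crop origin 196 168 scale 4
pos [0.5419 0.0944 0.1161] alpha 143.94 tilt [ 0.012  0.005 -1.   ] open 0.0499 F [ 0.4 -0.  -1.1] t 7.9667
rows [-0.091 -0.116 -0.132] -0.012 nrows 1.0 1.0
```

View pics/f6.png

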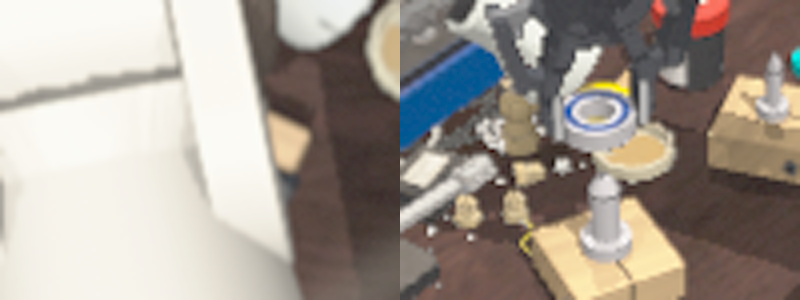

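```bash
cat > held.py <<'E'
import sys; from ov import *
# fit held ring in side image from blue pixels/top face: depth points within radius
def held(name,x,y,zlo,zhi,r,blue=True):
    s=dict(np.load(f"pics/side_{name}.npz")); c=cloud(s); im=s["image"].astype(int)
    m=(np.hypot(c[...,0]-x,c[...,1]-y)<r)&(c[...,2]>zlo)&(c[...,2]<zhi)
    if blue: m&=(im[...,2]-im[...,0]>25)
    q=c[m]; v,u=np.nonzero(m)
    print(len(q),"mean",q.mean(0).round(4),"mid",((q.max(0)+q.min(0))/2).round(4),"ext",np.ptp(q,axis=0).round(3))
    if len(u)>10: print("ellipse",cv2.fitEllipse(cv2.convexHull(np.c_[u,v].astype(np.float32)))) 
held(sys.argv[1],*map(float,sys.argv[2:7]))
E
python3 held.py f6 .54 .094 .12 .19 .035
python3 - <<'E'
from ov import *
s=dict(np.load("pics/side_f6.npz"))
for z in(.155,.16):print(proj(s,[.5392,.0936,z]),at_z(s,246,195.5,z).round(4))
overlay(s,[((.5407,.092),.046,.018),((.5407,.092),.1,.004),((.5407,.092),.088,.0105),((.5407,.092),.157,.026)],216,168,60,70,9,"pics/ov6.png")
E
```

```text
67 mean [0.5403 0.0967 0.157 ] mid [0.5412 0.0941 0.1574] ext [0.045 0.047 0.006]
ellipse ((244.70867919921875, 195.41957092285156), (9.96451187133789, 16.222639083862305), 87.96604919433594)
[[245.58798839 195.91587179]] [0.5395 0.0915 0.155 ]
[[245.51379437 194.40678314]] [0.5351 0.0967 0.16  ]
```

View pics/ov6.png

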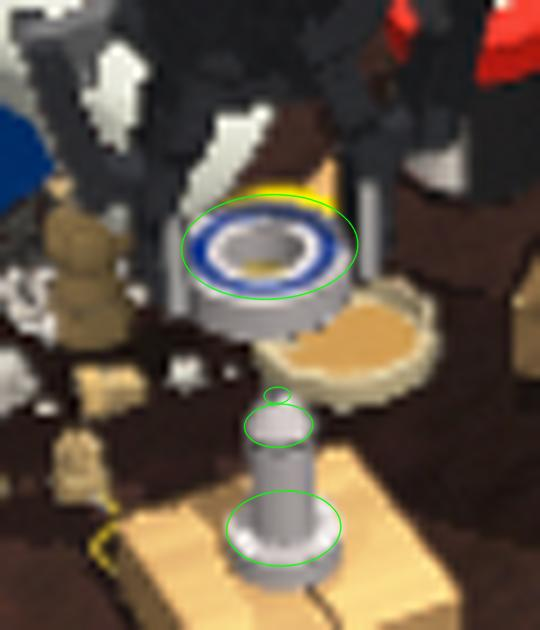

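Run:
```python
from ov import *
s=dict(np.load("pics/side_f6.npz"))
f=9
def pt(c,z): c=(np.array(c)+.5)/f-.5+[216,168]; return at_z(s,c[0],c[1],z).round(4)
print("collar",pt((285,543),.046)); print("tip",pt((280,398),.1)); print("cone base", pt((279,425),.088))
for z in(.154,.156,.158,.16): print("bearing",pt((264,250),z))
p=(.540,.0965)
overlay(s,[(p,.046,.018),(p,.1,.004),(p,.088,.0105),((.5395,.0935),.157,.026),((.5395,.0935),.157,.0225),((.5395,.0935),.142,.026)],216,168,60,70,9,"pics/ov6.png")
```

```text
collar [0.5357 0.0975 0.046 ]
tip [0.539  0.0926 0.1   ]
cone base [0.5405 0.0918 0.088 ]
bearing [0.5432 0.0916 0.154 ]
bearing [0.5415 0.0937 0.156 ]
bearing [0.5397 0.0957 0.158 ]
bearing [0.538  0.0978 0.16  ]
```

View pics/ov6.png

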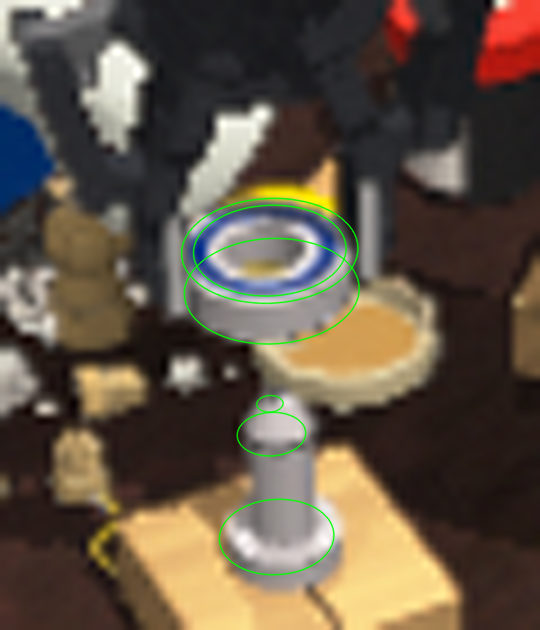

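```bash
python3 go.py .5415 .0908 .075 144
```

```text
pos [0.5419 0.0944 0.1161] alpha 143.94 tilt [ 0.012  0.005 -1.   ] open 0.0499 F [ 0.4 -0.  -1.1] t 7.9667
rows [-0.052 -0.12   1.368] -0.012 nrows 1.0 1.0
```

```bash
python3 -m handwheel '[-0.05,-0.12,0.3,0,-0.05,-0.12,0.7,0,-0.05,-0.12,1.1,0,-0.05,-0.12,1.37,0,-0.05,-0.12,1.37,0,-0.05,-0.12,1.37,0]' 
python3 go.py .5415 .0908 .075 144
python3 - <<'E'
from ov import *; from station import snapshot
s=snapshot("side"); np.savez("pics/side_f7.npz",**s)
overlay(s,[],216,168,60,70,9,"pics/ov7.png")
E
python3 held.py f7 .54 .094 .09 .14 .035
```

```text
time_s: 8.47
tool_pos: [0.541, 0.0906, 0.0742]
orientation: [0.97, 2.979, 0.012]
ft_force: [0.7, 0.3, -1.9]
opening: 0.0497
pos [0.541  0.0906 0.0742] alpha 143.93 tilt [ 0.011  0.005 -1.   ] open 0.0497 F [ 0.7  0.3 -1.9] t 8.4667
rows [-0.011  0.016 -0.027] -0.015 nrows 1.0 1.0
60 mean [0.5403 0.0919 0.1157] mid [0.5411 0.0916 0.116 ] ext [0.045 0.042 0.007]
ellipse ((246.3940887451172, 206.91940307617188), (9.873007774353027, 16.03860092163086), 88.97807312011719)
```

View pics/ov7.png

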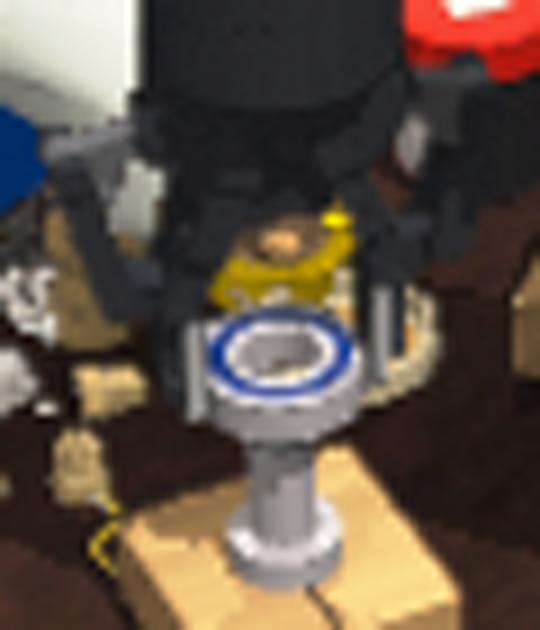

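```bash
python3 -m handwheel '[0,0,0.2,0,0,0,0.4,0,0,0,0.5,0,0,0,0.5,0]'
python3 - <<'E'
from ov import *; from station import snapshot
s=snapshot("side"); np.savez("pics/side_f8.npz",**s)
overlay(s,[],216,168,60,70,9,"pics/ov8.png")
E
```

```text
time_s: 8.85
tool_pos: [0.5411, 0.0908, 0.0589]
orientation: [0.97, 2.979, 0.012]
ft_force: [-0.3, -0.1, -1.5]
opening: 0.0494
```

View pics/ov8.png

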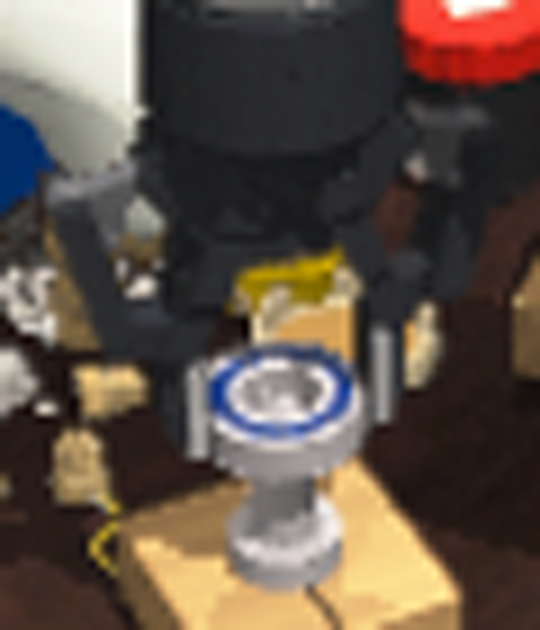

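Good fit so far: bearing over the cone at (280,395) in the crop, no side force. Continuing down.

```bash
python3 -m handwheel '[0,0,0.3,0,0,0,0.6,0,0,0,0.9,0,0,0,1.1,0,0,0,1.1,0]';python3 -m handwheel '[0,0,0.1,0,0,0,0.15,0,0,0,0.15,0]'
python3 - <<'E'
from ov import *; from station import snapshot
s=snapshot("side"); np.savez("pics/side_f9.npz",**s)
overlay(s,[],216,168,60,70,9,"pics/ov9.png")
E
python3 held.py f9 .54 .094 .05 .08 .035
```

```text
time_s: 9.32
tool_pos: [0.5405, 0.0908, 0.0243]
orientation: [0.97, 2.981, 0.01]
ft_force: [-0.5, 0.2, -1.5]
opening: 0.0498
time_s: 9.57
tool_pos: [0.5404, 0.0908, 0.0194]
orientation: [0.97, 2.981, 0.01]
ft_force: [-0.7, 0.4, -1.0]
opening: 0.0497
52 mean [0.5357 0.095  0.0611] mid [0.5393 0.0912 0.0664] ext [0.043 0.043 0.018]
ellipse ((247.391357421875, 222.3444061279297), (9.54090404510498, 15.414358139038086), 83.92284393310547)
```

View pics/ov9.png

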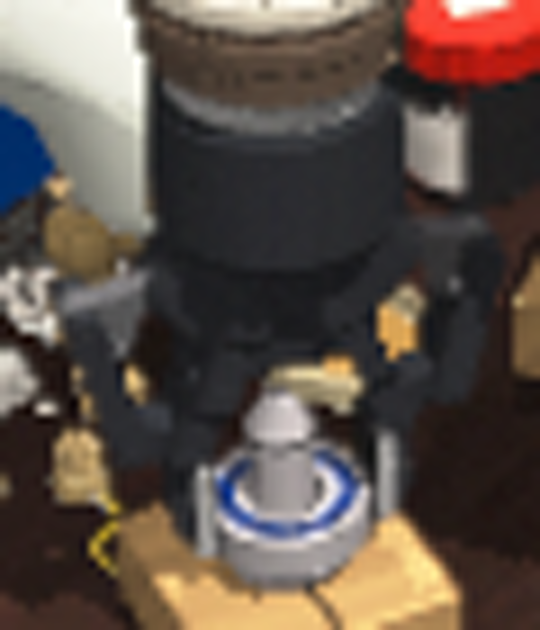

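```bash
for i in 1 2 3; do python3 -m handwheel '[0,0,0.05,0,0,0,0.05,0]'|sed -n '2p;4p'; done
```

```text
tool_pos: [0.541, 0.0909, 0.0188]
ft_force: [-0.0, 0.0, -0.3]
tool_pos: [0.541, 0.0909, 0.0187]
ft_force: [-5.8, -0.2, 9.5]
tool_pos: [0.5411, 0.0909, 0.0187]
ft_force: [-6.1, -1.2, 11.2]
```

```bash
python3 -m handwheel '[0,0,0,0,0,0,0,0,0,0,0,0,0,0,0,0,0,0,0,0]' 0.75; python3 -m handwheel '[0,0,-0.3,0,0,0,-1,0,0,0,-2,0,0,0,-3.5,0,0,0,-4,0,0,0,-4,0,0,0,-4,0]'
python3 - <<'E'
from ov import *; from station import snapshot
s=snapshot("side"); np.savez("pics/side_g0.npz",**s)
overlay(s,[],216,168,60,70,9,"pics/g0.png")
E
python3 held.py g0 .54 .094 .05 .08 .035; python3 go.py .412 -.361 .09 144
```

```text
time_s: 10.53
tool_pos: [0.5411, 0.0909, 0.0185]
orientation: [0.969, 2.979, 0.012]
ft_force: [0.8, -0.2, 0.5]
opening: 0.0638
time_s: 11.12
tool_pos: [0.5405, 0.0905, 0.1403]
orientation: [0.969, 2.976, 0.014]
ft_force: [-0.0, 0.6, -0.7]
opening: 0.0641
56 mean [0.5362 0.0939 0.0603] mid [0.5411 0.0912 0.0661] ext [0.041 0.046 0.016]
ellipse ((247.32298278808594, 222.3158721923828), (9.963509559631348, 15.30565357208252), 85.46817016601562)
pos [0.5399 0.0904 0.1388] alpha 143.94 tilt [ 0.011  0.005 -1.   ] open 0.0639 F [0.3 0.  0.1] t 11.1667
rows [ -5.401 -14.689   1.507] -0.012 nrows 12.0 1.0
```

View pics/g0.png

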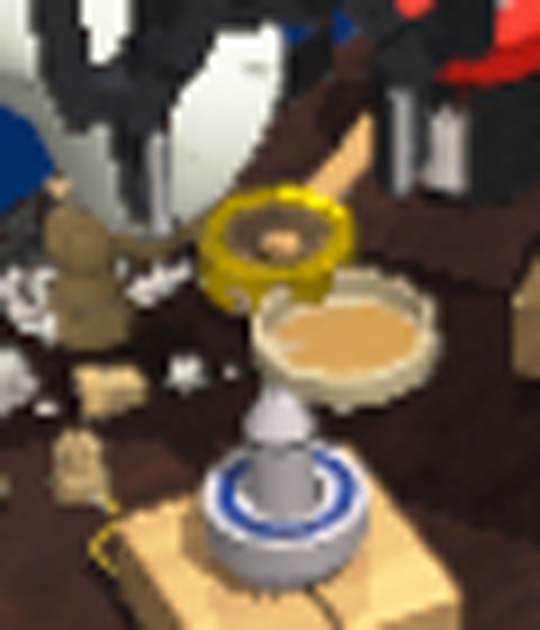

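```bash
python3 -m handwheel '[-5.4,-14.66,1.5,0,-5.4,-14.66,1.5,0,-5.4,-14.66,1.5,0,-5.4,-14.66,1.5,0,-5.4,-14.66,1.5,0,-5.4,-14.66,1.5,0,-5.4,-14.66,1.5,0,-5.4,-14.66,1.5,0,-5.4,-14.66,1.5,0,-5.4,-14.66,1.5,0]' 0.87;  python3 go.py .4122 -.3595 .05 144
```

```text
time_s: 12.0
tool_pos: [0.4254, -0.3099, 0.0943]
orientation: [0.97, 2.98, 0.014]
ft_force: [0.8, -0.2, -0.0]
opening: 0.074
pos [ 0.4254 -0.3099  0.0943] alpha 143.94 tilt [ 0.01   0.006 -1.   ] open 0.074 F [ 0.8 -0.2 -0. ] t 12.0
rows [-0.61  -1.613  1.462] -0.012 nrows 2.0 1.0
```

```bash
python3 -m handwheel '[-0.61,-1.61,0.5,0,-0.61,-1.61,1.46,0,-0.61,-1.61,1.46,0,-0.61,-1.61,1.46,0,-0.61,-1.61,1.46,0]';  python3 go.py .4122 -.3595 -.027 144; python3 look.py g1 .412 -.36 .03; python3 tip.py g1 .4122 -.3595
```

```text
time_s: 12.42
tool_pos: [0.4121, -0.3586, 0.05]
orientation: [0.97, 2.981, 0.015]
ft_force: [0.6, -0.1, 0.7]
opening: 0.0743
pos [ 0.4121 -0.3586  0.05  ] alpha 143.94 tilt [ 0.009  0.007 -1.   ] open 0.0743 F [ 0.6 -0.1  0.7] t 12.4167
rows [-0.012 -0.049  2.566] -0.011 nrows 2.0 1.0
top crop origin 372 211 scale 4
side crop origin 306 137 scale 4
[[357.0, 175.0, 0.414, -0.375, 0.017], [361.0, 178.0, 0.394, -0.365, 0.018], [359.0, 176.0, 0.405, -0.372, 0.018], [360.0, 179.0, 0.394, -0.357, 0.018], [355.0, 175.0, 0.419, -0.369, 0.018], [358.0, 180.0, 0.397, -0.346, 0.018], [359.0, 180.0, 0.394, -0.348, 0.019], [357.0, 180.0, 0.399, -0.343, 0.019], [354.0, 175.0, 0.421, -0.366, 0.019], [352.0, 178.0, 0.419, -0.344, 0.02], [358.0, 176.0, 0.407, -0.367, 0.02], [353.0, 179.0, 0.413, -0.339, 0.02], [359.0, 175.0, 0.406, -0.374, 0.021], [353.0, 178.0, 0.415, -0.344, 0.021], [355.0, 174.0, 0.42, -0.371, 0.021], [355.0, 179.0, 0.407, -0.342, 0.021], [359.0, 179.0, 0.395, -0.35, 0.021], [351.0, 176.0, 0.426, -0.351, 0.021], [354.0, 179.0, 0.409, -0.34, 0.022], [351.0, 177.0, 0.423, -0.345, 0.022], [358.0, 175.0, 0.409, -0.371, 0.022], [356.0, 179.0, 0.403, -0.343, 0.022], [358.0, 179.0, 0.398, -0.347, 0.022], [353.0, 175.0, 0.423, -0.359, 0.022]]
```

View pics/g1.png

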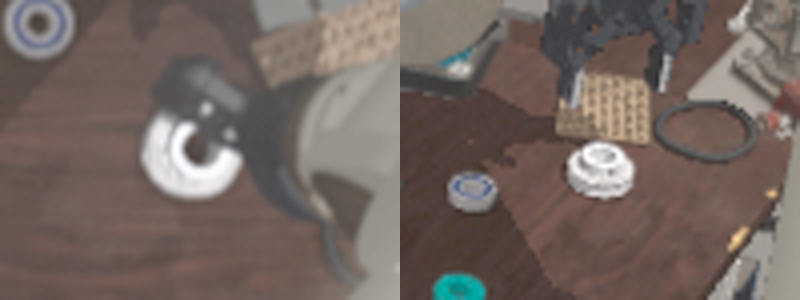

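```bash
python3 -m handwheel '[-0.01,-0.05,0.8,0,-0.01,-0.05,1.5,0,-0.01,-0.05,1.9,0,-0.01,-0.05,1.9,0,-0.01,-0.05,1.9,0]';  python3 go.py .4122 -.3595 -.027 144; python3 look.py g2 .412 -.36 .03
```

```text
time_s: 12.93
tool_pos: [0.4134, -0.3594, -0.0051]
orientation: [0.966, 2.98, 0.013]
ft_force: [-0.1, 0.5, 1.0]
opening: 0.0739
pos [ 0.4134 -0.3594 -0.0051] alpha 144.07 tilt [ 0.011  0.005 -1.   ] open 0.0739 F [-0.1  0.5  1. ] t 12.9333
rows [ 0.035 -0.034  0.728] 0.014 nrows 1.0 1.0
top crop origin 372 211 scale 4
side crop origin 306 137 scale 4
```

View pics/g2.png

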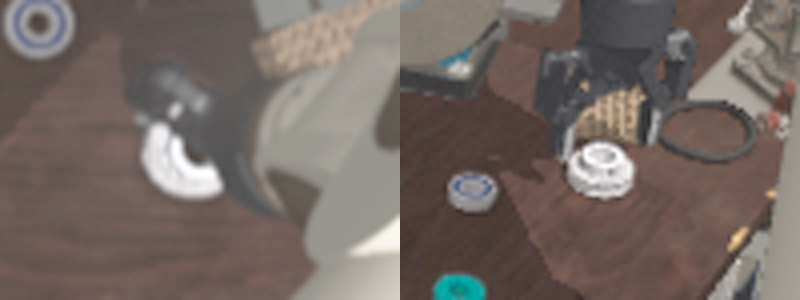

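Fingers straddle the pulley at about (601,165); going down and gripping.

```bash
python3 -m handwheel '[0.03,-0.03,0.3,0,0.03,-0.03,0.6,0,0.03,-0.03,0.72,0,0.03,-0.03,0.72,0,0.03,-0.03,0.72,0]'; python3 -m handwheel '[0,0,0,0,0,0,0,0,0,0,0,0,0,0,0,0,0,0,0,0,0,0,0,0,0,0,0,0]' 0.3 45;python3 go.py .4122 -.3595 -.027 144; python3 look.py g3 .412 -.36 .03
```

```text
time_s: 13.45
tool_pos: [0.4126, -0.3602, -0.0262]
orientation: [0.967, 2.979, 0.012]
ft_force: [0.1, -0.5, 0.1]
opening: 0.0741
time_s: 14.03
tool_pos: [0.413, -0.3604, -0.0254]
orientation: [0.966, 2.978, 0.012]
ft_force: [-1.7, 1.4, 6.6]
opening: 0.0535
pos [ 0.413  -0.3604 -0.0254] alpha 144.04 tilt [ 0.013  0.004 -1.   ] open 0.0535 F [-1.7  1.4  6.6] t 14.0333
rows [0.039 0.009 0.053] 0.008 nrows 1.0 1.0
top crop origin 372 211 scale 4
side crop origin 306 137 scale 4
```

View pics/g3.png

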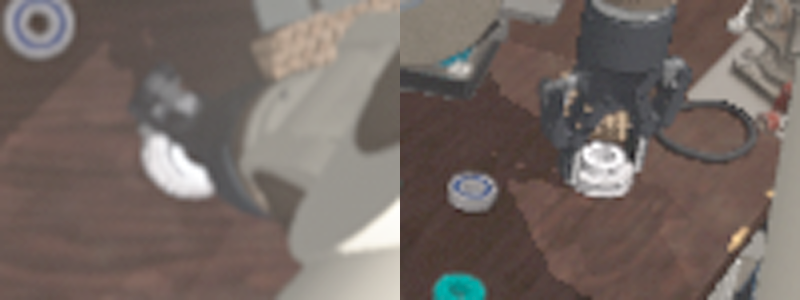

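```bash
python3 -m handwheel '[0,0,-0.3,0,0,0,-0.8,0,0,0,-2,0,0,0,-4,0,0,0,-5.2,0,0,0,-5.2,0,0,0,-5.2,0,0,0,-5.2,0]' ; 
python3 look.py g4 .413 -.36 .16; python3 go.py .541 .0909 .13 144
```

```text
time_s: 14.8
tool_pos: [0.4112, -0.3613, 0.1311]
orientation: [0.966, 2.977, 0.011]
ft_force: [-0.6, -0.9, -1.6]
opening: 0.0532
top crop origin 392 210 scale 4
side crop origin 311 104 scale 4
pos [ 0.4104 -0.3605  0.1289] alpha 144.04 tilt [ 0.011  0.005 -1.   ] open 0.0534 F [-1.   0.  -1.5] t 14.9
rows [ 5.314 14.736  0.09 ] 0.007 nrows 12.0 1.0
```

View pics/g4.png

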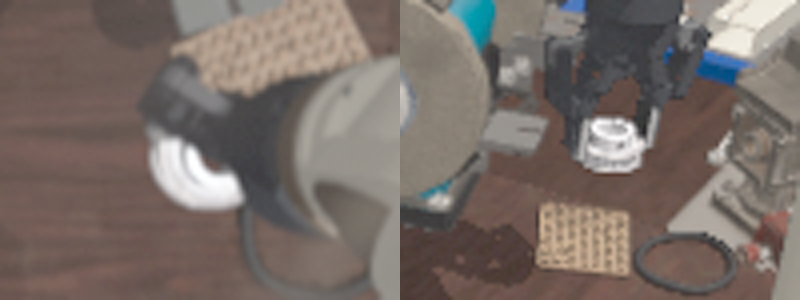

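```bash
python3 -m handwheel '[5.3,14.74,0,0,5.3,14.74,0,0,5.3,14.74,0,0,5.3,14.74,0,0,5.3,14.74,0,0,5.3,14.74,0,0,5.3,14.74,0,0,5.3,14.74,0,0,5.3,14.74,0,0,5.3,14.74,0,0]' ; python3 go.py .541 .0909 .105 144
```

```text
time_s: 15.73
tool_pos: [0.5257, 0.0414, 0.1306]
orientation: [0.968, 2.982, 0.011]
ft_force: [0.6, -0.7, -1.4]
opening: 0.0534
pos [0.5257 0.0414 0.1306] alpha 144.04 tilt [ 0.008  0.005 -1.   ] open 0.0534 F [ 0.6 -0.7 -1.4] t 15.7333
rows [0.56  1.627 0.864] 0.008 nrows 2.0 1.0
```

```bash
python3 -m handwheel '[0.56,1.63,0.3,0,0.56,1.63,0.6,0,0.56,1.63,0.86,0,0.56,1.63,0.86,0,0.56,1.63,0.86,0,0.56,1.63,0.86,0]' ; python3 go.py .541 .0909 .09 144;python3 - <<'E'
from ov import *; from station import snapshot
s=snapshot("side"); np.savez("pics/side_g5.npz",**s)
overlay(s,[],216,168,60,70,9,"pics/g5.png")
E
```

```text
time_s: 16.23
tool_pos: [0.5407, 0.0898, 0.1051]
orientation: [0.97, 2.982, 0.011]
ft_force: [-0.3, 0.3, -1.3]
opening: 0.0529
pos [0.5407 0.0898 0.1051] alpha 143.96 tilt [ 0.007  0.005 -1.   ] open 0.0529 F [-0.3  0.3 -1.3] t 16.2333
rows [0.016 0.032 0.503] -0.007 nrows 1.0 1.0
```

View pics/g5.png

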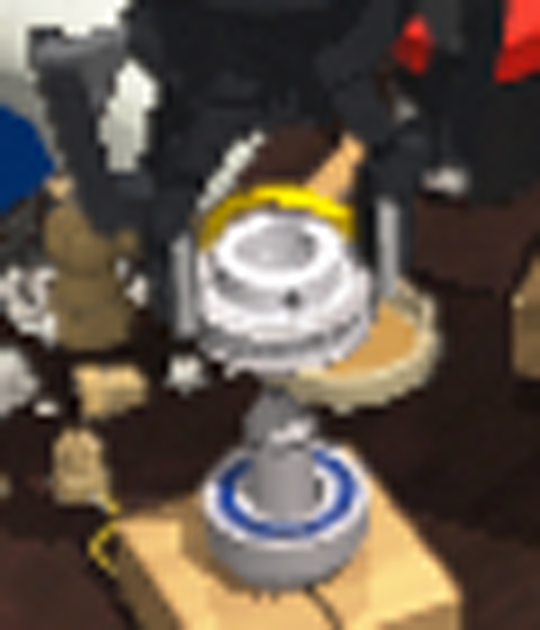

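Run:
```python
from ov import *
s=dict(np.load("pics/side_g5.npz"))
p=(.5415,.0915); z=.130
overlay(s,[],232,185,32,28,22,"pics/g5a.png")
overlay(s,[(p,z,.028),(p,z+.014,.028),(p,z+.026,.018),(p,z+.026,.0125)],232,185,32,28,22,"pics/g5b.png")
cv2.imwrite("pics/g5c.png",cv2.resize(np.hstack([cv2.imread("pics/g5a.png"),cv2.imread("pics/g5b.png")]),(800,350)))
```

```text
(no output)
```

View pics/g5c.png

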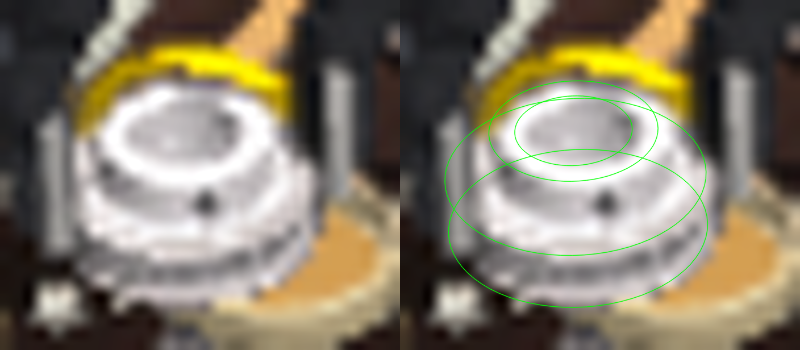

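Run:
```python
from ov import *
ims=[]
for n,p in(("g3",(.413,-.36,.013)),("g4",(.411,-.361,.168)),("f6",(.5415,.094,.15)),("g2",(.412,-.36,.013))):
    s=dict(np.load(f"pics/side_{n}.npz")); q=np.round(proj(s,p)[0]).astype(int)
    overlay(s,[],q[0]-16,q[1]-14,32,28,12,"pics/_.png"); ims.append(cv2.imread("pics/_.png"))
cv2.imwrite("pics/g6.png",np.vstack([np.hstack(ims[:2]),np.hstack(ims[2:])]))
```

```text
(no output)
```

View pics/g6.png

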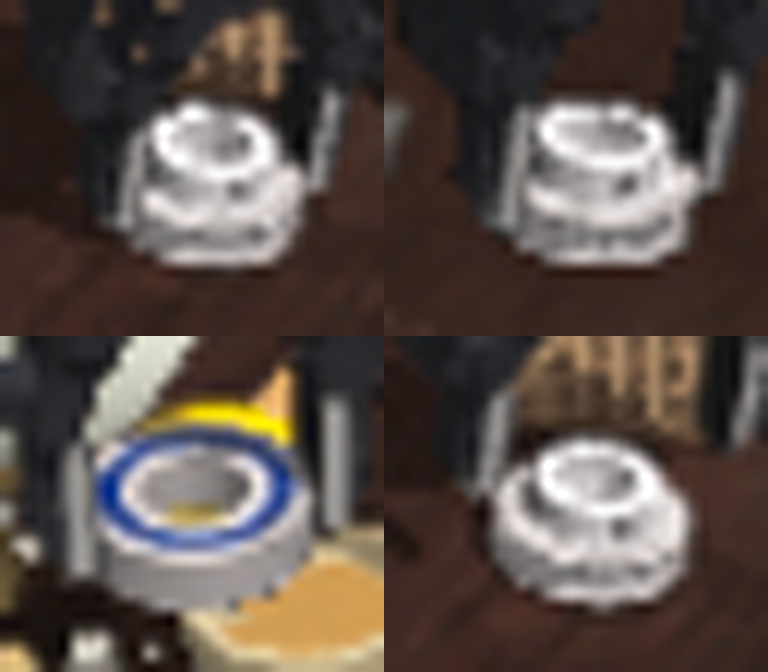

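Run:
```python
from ov import *
def fit(n,p,zlo,zhi,r0,r1):
    s=dict(np.load(f"pics/side_{n}.npz")); c=cloud(s)
    r=np.hypot(c[...,0]-p[0],c[...,1]-p[1]); m=(r>r0)&(r<r1)&(c[...,2]>zlo)&(c[...,2]<zhi); q=c[m]
    for _ in range(4):
        A=np.c_[q[:,0]-p[0],q[:,1]-p[1],np.ones(len(q))]; k=np.linalg.lstsq(A,q[:,2],rcond=None)[0]; e=q[:,2]-A@k; q=q[abs(e)<2*e.std()+1e-4]
    print(n,len(q),k.round(4),e.std().round(4))
fit("f1",(.375,-.239),.009,.022,.013,.025)
fit("f5",(.373,-.239),.14,.17,.013,.022)
fit("f6",(.5405,.094),.145,.17,.013,.022)
fit("f7",(.5405,.0915),.105,.125,.013,.022)
fit("g0",(.5385,.093),.053,.07,.013,.025)
fit("g2",(.409,-.357),.02,.035,.0,.017)
fit("g5",(.54,.091),.145,.17,.0,.018)
fit("g4",(.41,-.36),.17,.195,.0,.018)
```

```text
f1 80 [-0.0153 -0.0124  0.0142] 0.0013
f5 52 [-0.0105  0.0433  0.1582] 0.002
f6 81 [-0.0129 -0.0138  0.1572] 0.0011
f7 74 [-0.009  -0.009   0.1158] 0.0009
g0 101 [ 0.0296 -0.0042  0.0602] 0.0014
g2 24 [-0.0176 -0.0939  0.0249] 0.0012
g5 75 [-0.056   0.0276  0.1537] 0.0029
g4 44 [ 0.0083 -0.0316  0.1772] 0.0034
```

Run:
```python
from ov import *
s=dict(np.load(f"pics/side_g5.npz")); c=cloud(s); im=s["image"]
np.set_printoptions(linewidth=200)
u0,u1,v0,v1=236,260,189,212
print("z mm"); print((c[v0:v1,u0:u1,2]*1000).round(0).astype(int))
m=np.zeros((420,560),bool); m[v0:v1,u0:u1]=1
z=c[...,2]
for nm,lo,hi in(("hub",.151,.162),("flange",.139,.1475)):
    k=m&(z>lo)&(z<hi)&(im.min(-1)>150); q=c[k]
    A=np.c_[q[:,0]-.541,q[:,1]-.091,np.ones(len(q))]; f=np.linalg.lstsq(A,q[:,2],rcond=None)[0]; print(nm,len(q),f.round(3),q.mean(0).round(4),q.min(0).round(3),q.max(0).round(3))
```

```text
z mm
[[191 190 190 121 123   2  -4  18  18  17  17  17  20  18 769   4   7   8   1 163 169 173 177 177]
 [188 187 120 121  -2  20  17  18  17  17  17  16  19  19  18  17  16   1  -1 162 169 170 172 171]
 [184 183 116  14  16  18  14  15  18  17  16  15  14  18  20  21  20  17  -1 158 164 170 171 169]
 [180  43  18  17  18  19  17 769 155 158 156 154 156 158 155  17  18  17  18 155 162 167 166 166]
 [177  39  39  19  17 155 156 157 154 153 155 154 156 155 157 156 155  15  16 152 157 164 163 163]
 [173 171  17  17  19 156 157 154 153 152 152 149 150 149 155 157 156 143  20 148 155 161 161 159]
 [170 169  20 143 156 156 153 152 147 149 147 147 149 149 150 155 154 156 144 143 152 155 157 157]
 [165 168 142 142 155 156 152 146 145 146 146 145 144 145 148 158 154 155 144 145 148 154 154 154]
 [165 165 144 144 155 157 154 143 141 142 140 143 140 142 157 157 155 151 142 143 143 149 150 151]
 [160 161 143 143 151 156 157 157 156 156 135 156 157 156 156 156 155 148 145 146 143 146 146 147]
 [158 157 144 142 149 151 153 156 156 155 156 158 155 156 155 152 149 143 143 146 145 144 141 142]
 [154 
[... 672 characters left out ...]
5   4   4   9]
 [  1  -3  -1 132 133 132 132 134 132 132 132 134 133 134 133 131 132 132 130   5   4   5   5   4]
 [  6   6   4   0   0 132 132 134 134 133 133 131 133 130 132 132 131   7   5   5   7   5   7  14]
 [  5   5  -2  -2   0   3   0   0 130 130 132 130 132  15  14  12   6   4   6   6  12  15  12  13]
 [  4   3   2   0   0   1   3  -2   3   7   5   9  10  11  11  16  13  17  13  13  12  12  12   8]
 [  2   3   0   1  -1   1  -1  -2   0 100  99  98   9   5   7  10  11   9   9   9   9  12   9   4]]
hub 77 [-0.019  0.008  0.155] [0.5365 0.092  0.1552] [0.511 0.07  0.151] [0.558 0.121 0.16 ]
flange 105 [-0.027  0.023  0.144] [0.5322 0.0965 0.1443] [0.51  0.063 0.14 ] [0.567 0.119 0.147]
```

```bash
python3 -m handwheel '[0.016,0.04,0.4,0,0.016,0.04,0.8,0,0.016,0.04,1.2,0,0.016,0.04,1.4,0,0.016,0.04,1.4,0]' ; python3 go.py .541 .0909 .0356 144;python3 - <<'E'
from ov import *; from station import snapshot
s=snapshot("side"); np.savez("pics/side_g7.npz",**s)
overlay(s,[],216,168,60,70,9,"pics/g7.png")
E
```

```text
time_s: 16.7
tool_pos: [0.5412, 0.0907, 0.0613]
orientation: [0.971, 2.982, 0.009]
ft_force: [2.6, -0.3, -3.3]
opening: 0.0535
pos [0.5412 0.0907 0.0613] alpha 143.93 tilt [ 0.007  0.004 -1.   ] open 0.0535 F [ 2.6 -0.3 -3.3] t 16.7
rows [ 0.011 -0.006  0.856] -0.014 nrows 1.0 1.0
```

View pics/g7.png

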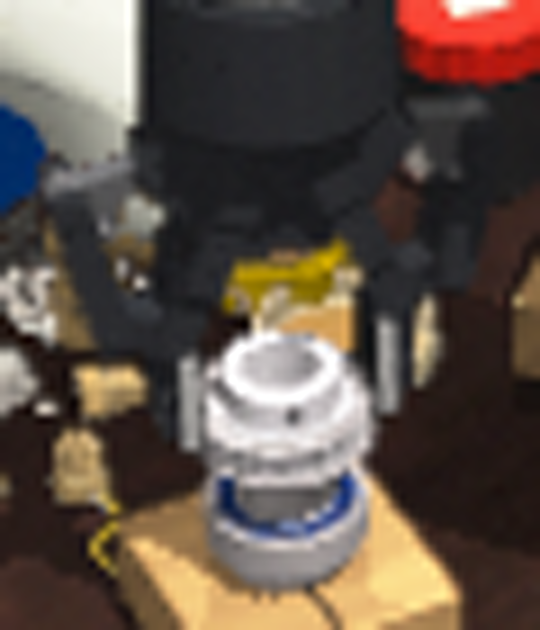

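```bash
python3 -m handwheel '[0,0,0.15,0,0,0,0.3,0,0,0,0.3,0]'|sed -n '2p;4p'; python3 -m handwheel '[0,0,0.15,0,0,0,0.3,0,0,0,0.3,0]'|sed -n '2p;4p';python3 -m handwheel '[0,0,0.1,0,0,0,0.2,0,0,0,0.2,0]'|sed -n '2p;4p'
```

```text
tool_pos: [0.5414, 0.091, 0.0527]
ft_force: [2.3, -1.3, -3.4]
tool_pos: [0.5414, 0.091, 0.0428]
ft_force: [2.4, -1.0, -2.1]
tool_pos: [0.5414, 0.0909, 0.0362]
ft_force: [3.0, -0.2, -2.0]
```

```bash
for i in 1 2; do python3 -m handwheel '[0,0,0.05,0,0,0,0.05,0]'|sed -n '2p;4p'; done
python3 - <<'E'
from ov import *; from station import snapshot
s=snapshot("side"); np.savez("pics/side_g8.npz",**s)
overlay(s,[],216,168,60,70,9,"pics/g8.png")
E
```

```text
tool_pos: [0.5416, 0.091, 0.0356]
ft_force: [-2.1, -0.2, 5.1]
tool_pos: [0.5416, 0.091, 0.0356]
ft_force: [-3.4, -1.6, 9.5]
```

View pics/g8.png

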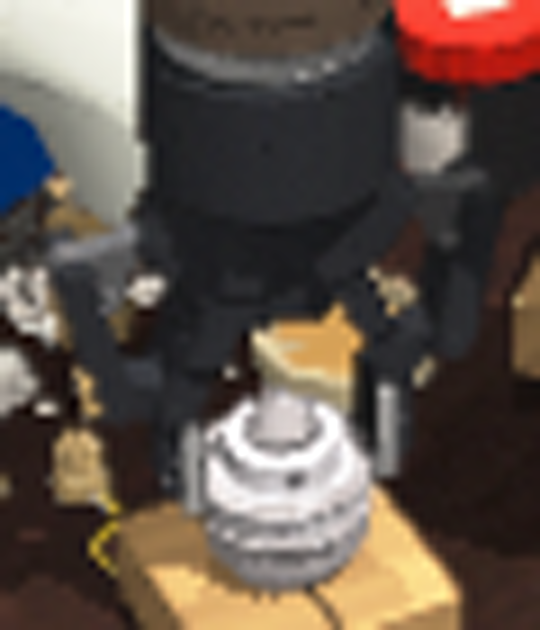

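Seated at the predicted height (0.0356). Release and go up.

```bash
python3 -m handwheel '[0,0,0,0,0,0,0,0,0,0,0,0,0,0,0,0,0,0,0,0]' 0.85; python3 -m handwheel '[0,0,-0.3,0,0,0,-1,0,0,0,-2,0,0,0,-3.5,0,0,0,-4,0,0,0,-4,0,0,0,-4,0]'
python3 - <<'E'
from ov import *; from station import snapshot
s=snapshot("side"); np.savez("pics/side_g9.npz",**s)
overlay(s,[],216,168,60,70,9,"pics/g9.png")
E
python3 go.py .49 -.269 .08 180
```

```text
time_s: 18.3
tool_pos: [0.5415, 0.091, 0.0353]
orientation: [0.97, 2.982, 0.01]
ft_force: [-0.2, -0.7, -0.8]
opening: 0.0729
time_s: 18.88
tool_pos: [0.5413, 0.0906, 0.1572]
orientation: [0.97, 2.979, 0.012]
ft_force: [-0.1, -0.1, -0.2]
opening: 0.0725
pos [0.5407 0.0905 0.1556] alpha 143.94 tilt [ 0.008  0.004 -1.   ] open 0.0725 F [ 0.3  0.7 -0.1] t 18.9333
rows [ -5.678 -10.703   2.455] -7.212 nrows 9.0 6.0
```

View pics/g9.png

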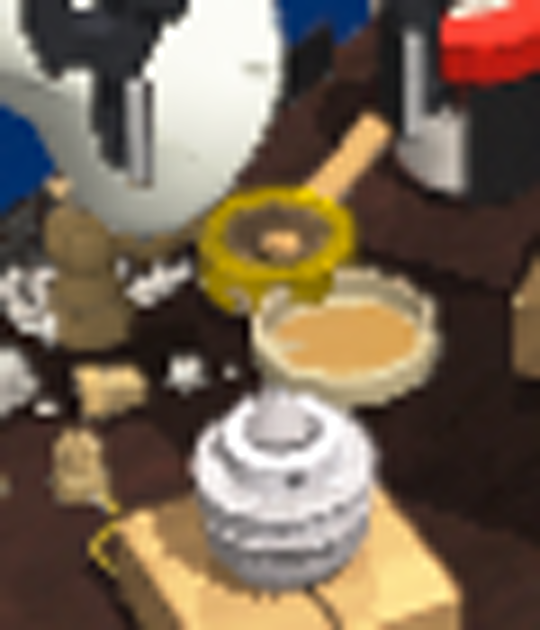

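```bash
python3 -m handwheel '[-5.68,-10.7,1.5,-7.2,-5.68,-10.7,1.5,-7.2,-5.68,-10.7,1.5,-7.2,-5.68,-10.7,1.5,-7.2,-5.68,-10.7,1.5,-7.2,-5.68,-10.7,1.5,-7.2,-5.68,-10.7,1.5,-7.2,-5.68,-10.7,2.4,-7.2,-5.68,-10.7,2.4,-7.2,-5.68,-10.7,2.4,-7.2]' 0.68;  python3 go.py .49 -.269 .03 180
```

```text
time_s: 19.77
tool_pos: [0.4876, -0.2721, 0.078]
orientation: [0.006, 3.137, 0.009]
ft_force: [-0.2, 0.1, -0.2]
opening: 0.0577
pos [ 0.4876 -0.2721  0.078 ] alpha 179.78 tilt [ 0.004  0.006 -1.   ] open 0.0577 F [-0.2  0.1 -0.2] t 19.7667
rows [-0.074  0.094  1.599] -0.043 nrows 2.0 1.0
```

```bash
python3 -m handwheel '[-0.07,0.1,0.8,0,-0.07,0.1,1.6,0,-0.07,0.1,2.4,0,-0.07,0.1,2.6,0,-0.07,0.1,2.6,0,-0.07,0.1,2.6,0]';  python3 go.py .49 -.269 -.029 180; python3 look.py h1 .49 -.27 .02
```

```text
time_s: 20.27
tool_pos: [0.4898, -0.2684, 0.0002]
orientation: [0.006, 3.138, 0.009]
ft_force: [0.4, 0.1, 0.5]
opening: 0.0582
pos [ 4.898e-01 -2.684e-01  2.000e-04] alpha 179.8 tilt [ 0.004  0.006 -1.   ] open 0.0582 F [0.4 0.1 0.5] t 20.2667
rows [-0.004 -0.026  0.972] -0.041 nrows 1.0 1.0
top crop origin 332 179 scale 4
side crop origin 274 144 scale 4
```

View pics/h1.png

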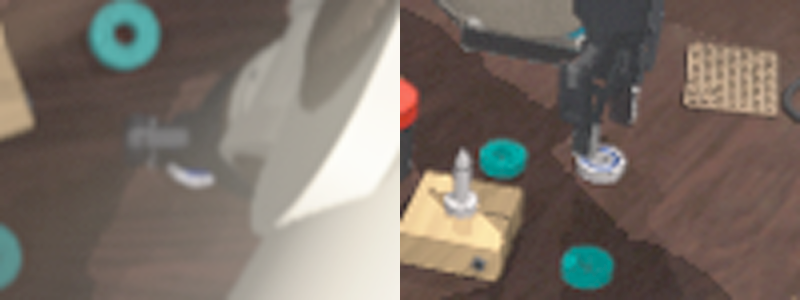

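```bash
python3 -m handwheel '[0,-0.03,0.3,0,0,-0.03,0.6,0,0,-0.03,0.82,0,0,-0.03,0.82,0,0,-0.03,0.82,0]'; python3 -m handwheel '[0,0,0,0,0,0,0,0,0,0,0,0,0,0,0,0,0,0,0,0,0,0,0,0,0,0,0,0]' 0.2 40;python3 go.py .49 -.269 -.027 180; python3 look.py h2 .49 -.27 .02
```

```text
time_s: 20.78
tool_pos: [0.4904, -0.2694, -0.0238]
orientation: [0.005, 3.137, 0.008]
ft_force: [0.2, 0.9, 0.9]
opening: 0.0583
time_s: 21.37
tool_pos: [0.4907, -0.2695, -0.0234]
orientation: [0.005, 3.136, 0.008]
ft_force: [0.1, 0.0, 4.7]
opening: 0.0374
pos [ 0.4907 -0.2695 -0.0234] alpha 179.8 tilt [ 0.005  0.005 -1.   ] open 0.0374 F [0.1 0.  4.7] t 21.3667
rows [0.024 0.017 0.12 ] -0.039 nrows 1.0 1.0
top crop origin 332 179 scale 4
side crop origin 274 144 scale 4
```

View pics/h2.png

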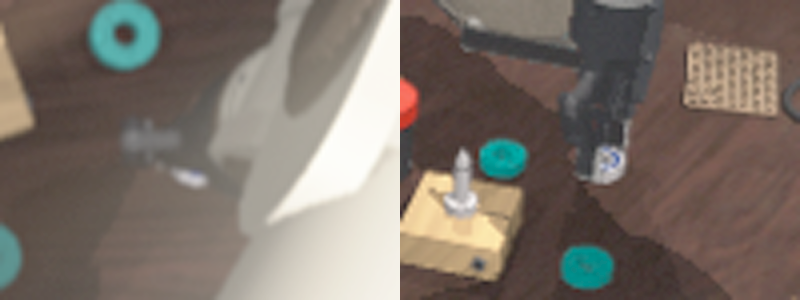

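```bash
python3 -m handwheel '[0,0,-0.3,0,0,0,-0.8,0,0,0,-2,0,0,0,-4,0,0,0,-4.8,0,0,0,-4.8,0,0,0,-4.8,0]' ; python3 go.py .5325 -.1117 .105 180
```

```text
time_s: 22.05
tool_pos: [0.4911, -0.2709, 0.1238]
orientation: [0.005, 3.132, 0.004]
ft_force: [0.1, -0.6, -1.4]
opening: 0.0374
pos [ 0.4911 -0.2709  0.1238] alpha 179.8 tilt [ 0.01   0.003 -1.   ] open 0.0374 F [ 0.1 -0.6 -1.4] t 22.05
rows [-1.355  5.31   0.655] -0.039 nrows 4.0 1.0
```

```bash
python3 -m handwheel '[-1.36,5.31,0,0,-1.36,5.31,0,0,-1.36,5.31,0.3,0,-1.36,5.31,0.6,0,-1.36,5.31,0.6,0,-1.36,5.31,0.6,0,-1.36,5.31,0.6,0]' ; python3 go.py .5325 -.1117 .075 180;python3 - <<'E'
from ov import *; from station import snapshot
s=snapshot("side"); np.savez("pics/side_h3.npz",**s)
print(proj(s,[.531,-.11,.089]))
overlay(s,[],259,140,60,66,9,"pics/h3.png")
E
python3 held.py h3 .532 -.11 .13 .15 .03
```

```text
time_s: 22.63
tool_pos: [0.5319, -0.1115, 0.1056]
orientation: [0.004, 3.134, 0.004]
ft_force: [0.0, -1.0, 0.2]
opening: 0.0374
pos [ 0.5319 -0.1115  0.1056] alpha 179.85 tilt [ 0.007  0.003 -1.   ] open 0.0374 F [ 0.  -1.   0.2] t 22.6333
rows [-0.011 -0.01   1.02 ] -0.029 nrows 1.0 1.0
[[289.15581911 181.96390775]]
4 mean [ 0.5242 -0.1252  0.1385] mid [ 0.5242 -0.1237  0.1386] ext [0.012 0.007 0.002]
```

View pics/h3.png

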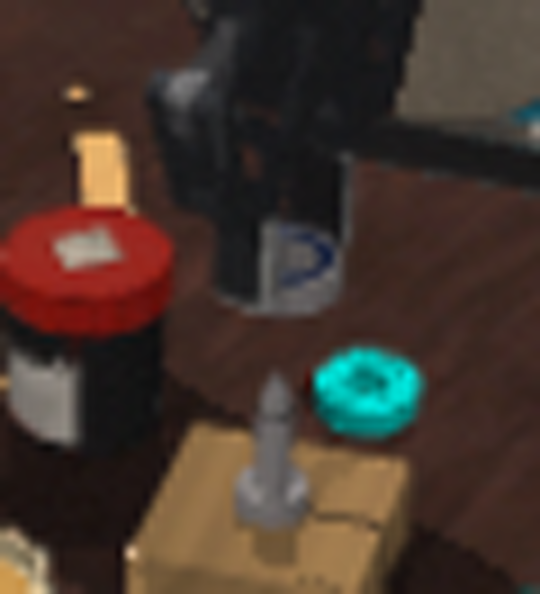

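Run:
```python
from ov import *
s=dict(np.load("pics/side_h3.npz"))
def pt(c,z): c=(np.array(c)+.5)/9-.5+[259,140]; return at_z(s,c[0],c[1],z).round(4)
print("tip",pt((277,374),.089),"conebase",pt((275,405),.079),"collar",pt((272,492),.044))
p=(.5305,-.1105)
overlay(s,[(p,.129,.02),(p,.141,.02),(p,.141,.015),(p,.089,.002),(p,.079,.0065),(p,.044,.013)],259,140,60,66,9,"pics/h3b.png")
```

```text
tip [ 0.5331 -0.1142  0.089 ] conebase [ 0.531  -0.1103  0.079 ] collar [ 0.5291 -0.1074  0.044 ]
```

View pics/h3b.png

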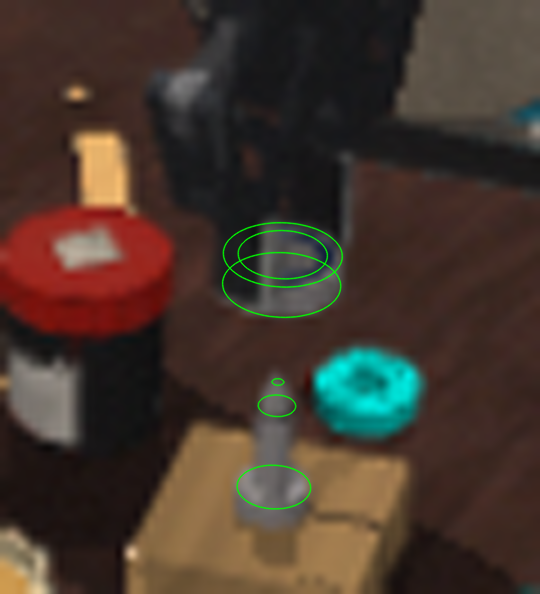

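```bash
python3 -m handwheel '[0,0,0.3,0,0,0,0.6,0,0,0,0.9,0,0,0,1.2,0,0,0,1.4,0,0,0,1.4,0]' ; python3 -c "
from ov import *; from station import snapshot
s=snapshot('side'); np.savez('pics/side_h4.npz',**s)
overlay(s,[],259,140,60,66,9,'pics/h4.png')"; python3 go.py .5325 -.1117 .0206 180
```

```text
time_s: 23.18
tool_pos: [0.5314, -0.1121, 0.062]
orientation: [0.007, 3.136, 0.005]
ft_force: [-0.7, -0.3, -0.9]
opening: 0.0376
pos [ 0.5318 -0.1121  0.063 ] alpha 179.77 tilt [ 0.007  0.003 -1.   ] open 0.0377 F [-0.8 -0.2 -0.1] t 23.2333
rows [-0.013  0.009  1.413] -0.046 nrows 2.0 1.0
```

View pics/h4.png

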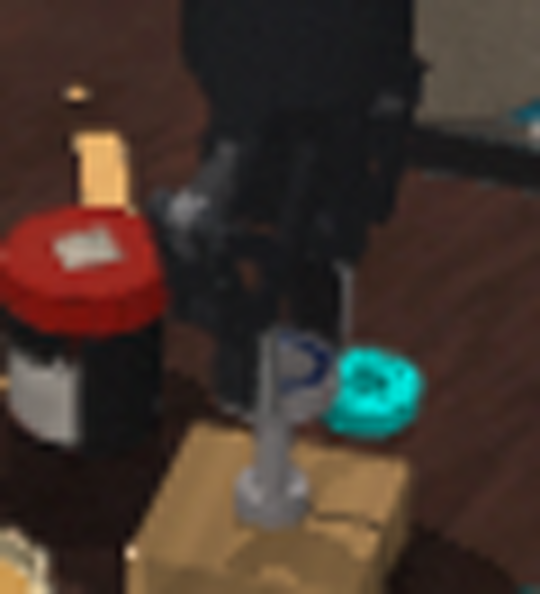

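```bash
for i in 1 2 3; do python3 -m handwheel '[0,0,0.15,0,0,0,0.3,0,0,0,0.35,0]'|sed -n '2p;4p'; done
```

```text
tool_pos: [0.5319, -0.112, 0.052]
ft_force: [1.1, 0.0, -0.6]
tool_pos: [0.532, -0.112, 0.0408]
ft_force: [0.3, 0.0, -0.0]
tool_pos: [0.532, -0.112, 0.0295]
ft_force: [-0.4, -0.2, -0.4]
```

```bash
python3 -m handwheel '[0,0,0.15,0,0,0,0.25,0,0,0,0.25,0]'|sed -n '2p;4p'; for i in 1 2 3; do python3 -m handwheel '[0,0,0.05,0,0,0,0.05,0]'|sed -n '2p;4p'; done;  python3 -c "
from ov import *; from station import snapshot
s=snapshot('side'); np.savez('pics/side_h5.npz',**s)
overlay(s,[],259,140,60,66,9,'pics/h5.png')"
```

```text
tool_pos: [0.532, -0.112, 0.0212]
ft_force: [1.1, -1.0, -1.4]
tool_pos: [0.5321, -0.112, 0.0206]
ft_force: [-3.2, 0.3, 5.4]
tool_pos: [0.5322, -0.112, 0.0205]
ft_force: [-4.6, -0.3, 9.9]
tool_pos: [0.5322, -0.1119, 0.0205]
ft_force: [-4.6, 1.7, 11.3]
```

View pics/h5.png

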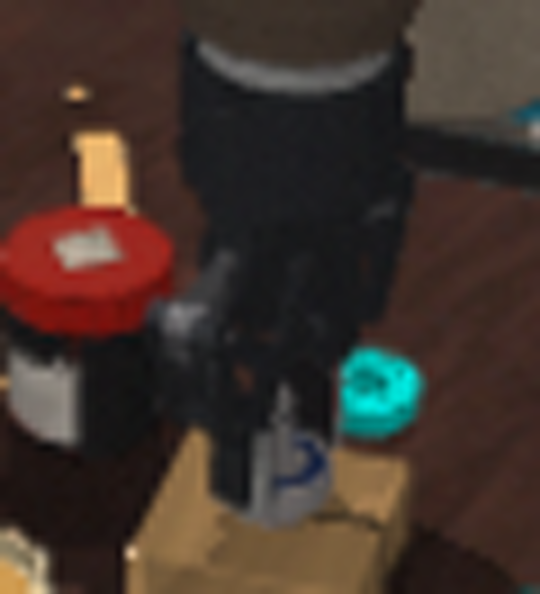

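Seated on the shoulder at the predicted 0.0206. Release and lift.

```bash
python3 -m handwheel '[0,0,0,0,0,0,0,0,0,0,0,0,0,0,0,0,0,0,0,0]' 0.6; python3 -m handwheel '[0,0,-0.3,0,0,0,-1,0,0,0,-2,0,0,0,-3.5,0,0,0,-4,0,0,0,-4,0,0,0,-4,0]'
python3 -c "
from ov import *; from station import snapshot
s=snapshot('side'); np.savez('pics/side_h6.npz',**s)
overlay(s,[],259,140,60,66,9,'pics/h6.png')"
python3 go.py .3968 .329 .1 180
```

```text
time_s: 25.2
tool_pos: [0.5321, -0.1119, 0.0203]
orientation: [0.006, 3.134, 0.004]
ft_force: [0.3, -0.3, 0.9]
opening: 0.0514
time_s: 25.78
tool_pos: [0.5319, -0.1124, 0.1421]
orientation: [0.006, 3.131, 0.003]
ft_force: [0.3, 0.7, -1.1]
opening: 0.0517
pos [ 0.5313 -0.1123  0.1406] alpha 179.78 tilt [ 0.008  0.003 -1.   ] open 0.051 F [-1.  -0.5 -0.7] t 25.8333
rows [ 4.551 14.688  1.354] -0.045 nrows 12.0 1.0
```

View pics/h6.png

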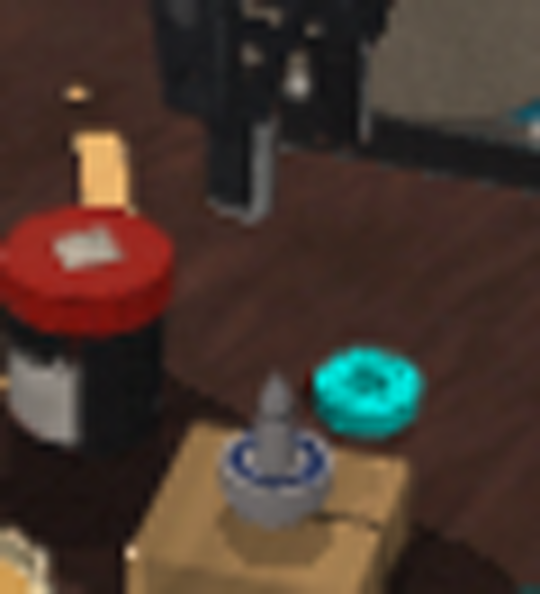

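```bash
python3 -m handwheel '[4.55,14.69,0,0,4.55,14.69,0,0,4.55,14.69,0,0,4.55,14.69,0,0,4.55,14.69,0,0,4.55,14.69,0,0,4.55,14.69,0,0,4.55,14.69,0,0,4.55,14.69,0,0,4.55,14.69,0,0]' 0.68;  python3 go.py .3972 .3288 .06 180
```

```text
time_s: 26.67
tool_pos: [0.4078, 0.2877, 0.1394]
orientation: [0.006, 3.135, 0.002]
ft_force: [1.0, 0.7, 0.3]
opening: 0.0578
pos [0.4078 0.2877 0.1394] alpha 179.78 tilt [ 0.007  0.002 -1.   ] open 0.0578 F [1.  0.7 0.3] t 26.6667
rows [0.378 1.365 2.646] -0.045 nrows 3.0 1.0
```

```bash
python3 -m handwheel '[0.38,1.365,0.3,0,0.38,1.365,1,0,0.38,1.365,2,0,0.38,1.365,3,0,0.38,1.365,3.4,0,0.38,1.365,3.4,0,0.38,1.365,3.4,0]';  python3 go.py .3972 .3288 -.024 180; python3 look.py k1 .397 .328 .03
```

```text
time_s: 27.25
tool_pos: [0.397, 0.3283, 0.0372]
orientation: [0.007, 3.136, 0.001]
ft_force: [-0.2, 0.4, 0.6]
opening: 0.058
pos [0.397  0.3283 0.0372] alpha 179.76 tilt [ 0.006  0.001 -1.   ] open 0.058 F [-0.2  0.4  0.6] t 27.25
rows [0.004 0.014 2.041] -0.048 nrows 2.0 1.0
top crop origin 82 224 scale 4
side crop origin 183 273 scale 4
```

View pics/k1.png

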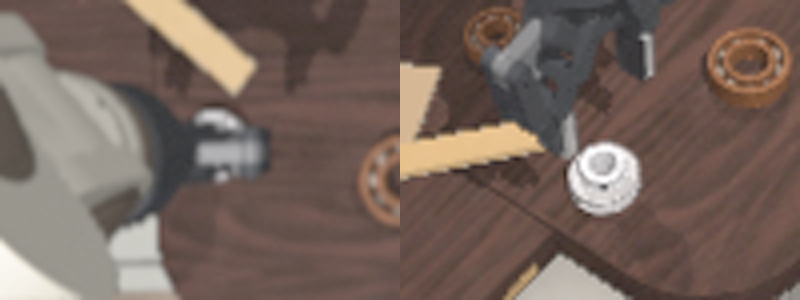

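```bash
python3 -m handwheel '[0,0.01,0.7,0,0,0.01,1.3,0,0,0.01,1.3,0,0,0.01,1.3,0]'; python3 look.py k2 .397 .328 .03
```

```text
time_s: 27.68
tool_pos: [0.3987, 0.3296, 0.0011]
orientation: [0.007, 3.133, 0.005]
ft_force: [0.7, 0.3, 0.4]
opening: 0.0582
top crop origin 82 224 scale 4
side crop origin 183 273 scale 4
```

View pics/k2.png

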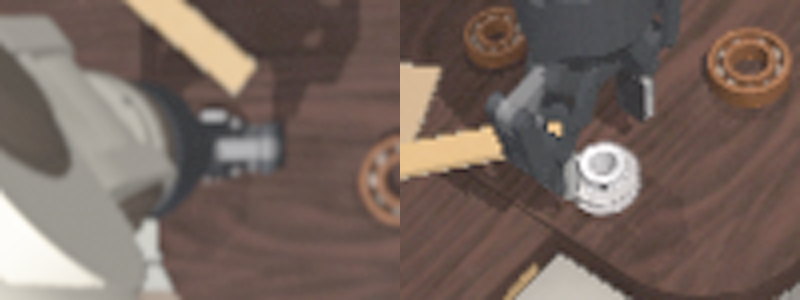

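```bash
python3 -m handwheel '[0.05,-0.02,0.3,0,0.05,-0.02,0.6,0,0.05,-0.02,0.83,0,0.05,-0.02,0.83,0,0.05,-0.02,0.83,0]'; python3 -m handwheel '[0,0,0,0,0,0,0,0,0,0,0,0,0,0,0,0,0,0,0,0,0,0,0,0,0,0,0,0]' 0.2 40;python3 go.py .49 -.269 -.027 180; python3 look.py k3 .397 .328 .02
```

```text
time_s: 28.2
tool_pos: [0.3976, 0.3293, -0.0236]
orientation: [0.007, 3.132, 0.005]
ft_force: [0.4, -0.3, -0.5]
opening: 0.0581
time_s: 28.78
tool_pos: [0.3978, 0.3295, -0.0232]
orientation: [0.007, 3.132, 0.006]
ft_force: [-0.9, -1.0, 6.9]
opening: 0.038
pos [ 0.3978  0.3295 -0.0232] alpha 179.74 tilt [ 0.01   0.004 -1.   ] open 0.038 F [-0.9 -1.   6.9] t 28.7833
rows [ -3.164 -19.935   0.081] -0.053 nrows 15.0 1.0
top crop origin 83 224 scale 4
side crop origin 184 276 scale 4
```

View pics/k3.png

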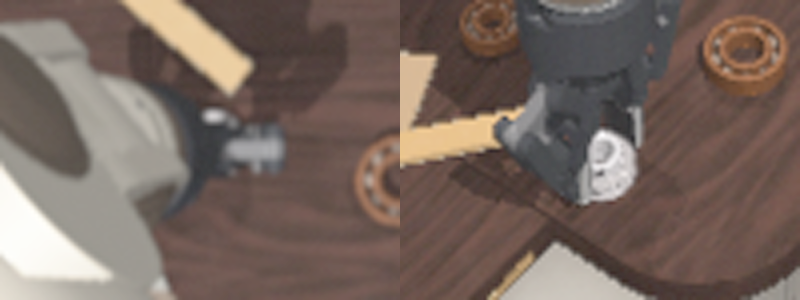

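```bash
python3 -m handwheel '[0,0,-0.3,0,0,0,-0.8,0,0,0,-2,0,0,0,-4,0,0,0,-5.4,0,0,0,-5.4,0,0,0,-5.4,0,0,0,-5.4,0]' ; python3 look.py k4 .397 .328 .17;  python3 go.py .532 -.1118 .13 180
```

```text
time_s: 29.55
tool_pos: [0.3967, 0.3293, 0.14]
orientation: [0.007, 3.13, 0.008]
ft_force: [0.3, -0.1, -1.6]
opening: 0.0373
top crop origin 63 225 scale 4
side crop origin 179 232 scale 4
pos [0.3958 0.3285 0.1376] alpha 179.73 tilt [ 0.008  0.003 -1.   ] open 0.0377 F [-0.2  0.6 -1. ] t 29.65
rows [ -4.606 -14.655   0.252] -0.053 nrows 12.0 1.0
```

View pics/k4.png

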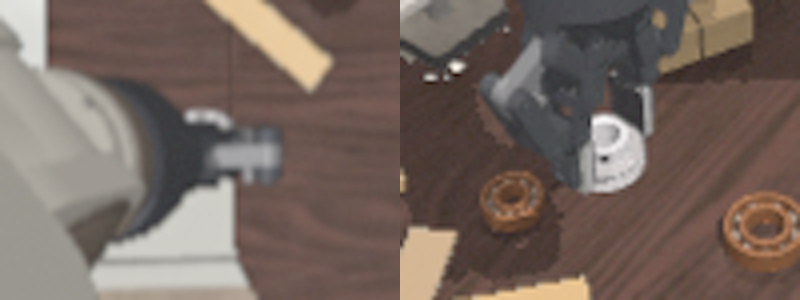

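```bash
python3 -m handwheel '[-4.6,-14.65,0,0,-4.6,-14.65,0,0,-4.6,-14.65,0,0,-4.6,-14.65,0,0,-4.6,-14.65,0,0,-4.6,-14.65,0,0,-4.6,-14.65,0,0,-4.6,-14.65,0,0,-4.6,-14.65,0,0,-4.6,-14.65,0,0]';  python3 go.py .532 -.1118 .1 180
```

```text
time_s: 30.48
tool_pos: [0.5181, -0.0714, 0.1359]
orientation: [0.007, 3.136, 0.005]
ft_force: [0.7, 1.3, -0.3]
opening: 0.0378
pos [ 0.5181 -0.0714  0.1359] alpha 179.73 tilt [ 0.006  0.003 -1.   ] open 0.0378 F [ 0.7  1.3 -0.3] t 30.4833
rows [-0.463 -1.347  1.195] -0.054 nrows 2.0 1.0
```

```bash
python3 -m handwheel '[-0.46,-1.35,0,0,-0.46,-1.35,0.4,0,-0.46,-1.35,0.9,0,-0.46,-1.35,1.2,0,-0.46,-1.35,1.2,0,-0.46,-1.35,1.2,0]';  python3 go.py .532 -.1118 .0328 180;  python3 -c "
from ov import *; from station import snapshot
s=snapshot('side'); np.savez('pics/side_k5.npz',**s)
p=(.5305,-.1105)
overlay(s,[(p,.123,.02),(p,.135,.02),(p,.145,.013)],259,140,60,66,9,'pics/k5.png')"
```

```text
time_s: 30.98
tool_pos: [0.531, -0.1112, 0.0988]
orientation: [0.006, 3.138, 0.006]
ft_force: [-0.3, -0.1, 0.5]
opening: 0.0374
pos [ 0.531  -0.1112  0.0988] alpha 179.77 tilt [ 0.003  0.004 -1.   ] open 0.0374 F [-0.3 -0.1  0.5] t 30.9833
rows [-0.025 -0.028  2.2  ] -0.046 nrows 2.0 1.0
```

View pics/k5.png

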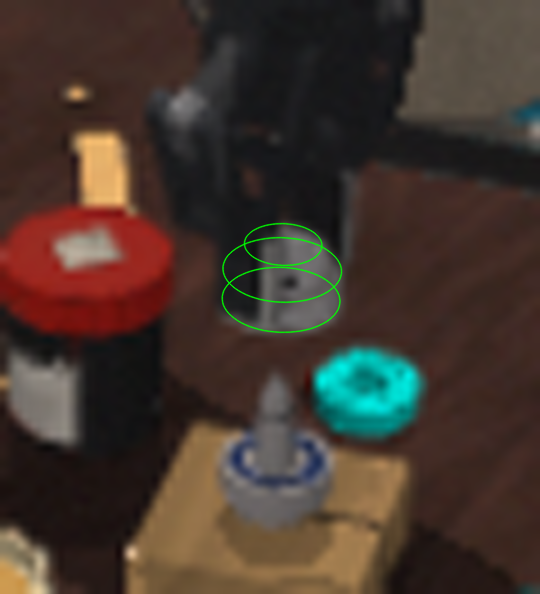

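Aligned with the overlay at the shaft's position (about (280,300) in the crop). Lowering in steps.

```bash
python3 -m handwheel '[-0.025,-0.03,0.3,0,-0.025,-0.03,0.6,0,-0.025,-0.03,0.9,0,-0.025,-0.03,1.2,0,-0.025,-0.03,1.2,0]'|sed -n '2p;4p'; python3 -m handwheel '[0,0,0.15,0,0,0,0.3,0,0,0,0.3,0]'|sed -n '2p;4p'; python3 -c "
from ov import *; from station import snapshot
s=snapshot('side'); np.savez('pics/side_k6.npz',**s)
overlay(s,[],259,140,60,66,9,'pics/k6.png')"
```

```text
tool_pos: [0.5314, -0.1116, 0.0612]
ft_force: [0.3, 0.4, -0.7]
tool_pos: [0.5316, -0.1117, 0.0515]
ft_force: [3.4, -0.9, -1.5]
```

View pics/k6.png

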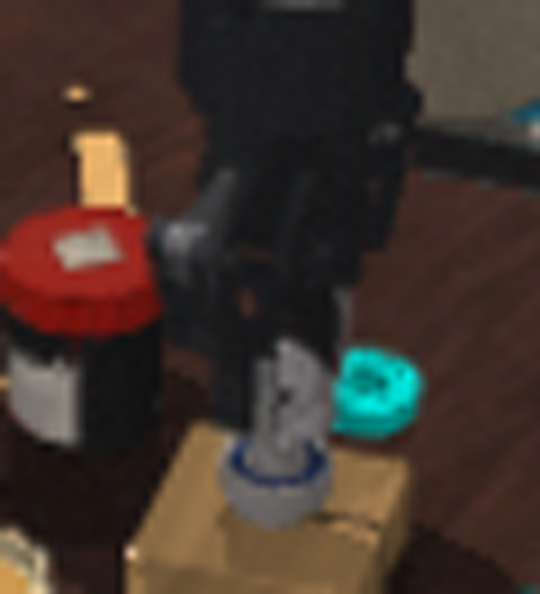

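```bash
python3 -m handwheel '[-0.03,0,0.15,0,-0.03,0,0.3,0,-0.03,0,0.3,0]'|sed -n '2p;4p'; python3 -m handwheel '[0,0,0.1,0,0,0,0.2,0,0,0,0.25,0]'|sed -n '2p;4p'; for i in 1 2 3; do python3 -m handwheel '[0,0,0.05,0,0,0,0.05,0]'|sed -n '2p;4p'; done
```

```text
tool_pos: [0.5319, -0.1115, 0.0418]
ft_force: [-1.0, 0.9, -0.3]
tool_pos: [0.5318, -0.1115, 0.0339]
ft_force: [-0.4, -0.1, -0.2]
tool_pos: [0.5319, -0.1115, 0.0329]
ft_force: [-1.6, -0.4, 2.9]
tool_pos: [0.532, -0.1116, 0.0328]
ft_force: [-4.1, 1.0, 11.6]
tool_pos: [0.532, -0.1116, 0.0328]
ft_force: [-5.2, 0.4, 11.3]
```

Contact exactly at the predicted 0.0328. Release, lift and move clear.

```bash
python3 -m handwheel '[0,0,0,0,0,0,0,0,0,0,0,0,0,0,0,0,0,0,0,0]' 0.6; python3 -m handwheel '[0,0,-0.3,0,0,0,-1,0,0,0,-2,0,0,0,-3.5,0,0,0,-4.5,0,0,0,-4.5,0,0,0,-4.5,0]'; python3 -m handwheel '[5,-7,0,0,5,-7,0,0,5,-7,0,0,5,-7,0,0,5,-7,0,0,5,-7,0,0,5,-7,0,0,5,-7,0,0]'
python3 - <<'E'
from ov import *; from station import snapshot
s=snapshot("side"); np.savez("pics/side_z.npz",**s); overlay(s,[],210,140,100,75,8,"pics/z1.png")
s=snapshot("top"); np.savez("pics/top_z.npz",**s); overlay(s,[],110,130,270,160,2.95 and 3,"pics/z2.png")
im=cv2.imread("pics/z2.png"); cv2.imwrite("pics/z2.png",cv2.resize(im,(800,474)))
E
```

```text
time_s: 33.17
tool_pos: [0.532, -0.1115, 0.0325]
orientation: [0.006, 3.139, 0.006]
ft_force: [-0.4, -0.5, 0.2]
opening: 0.0507
time_s: 33.75
tool_pos: [0.5327, -0.1123, 0.1703]
orientation: [0.006, 3.135, 0.004]
ft_force: [0.3, -0.8, -0.4]
opening: 0.0513
time_s: 34.42
tool_pos: [0.38, -0.3233, 0.1676]
orientation: [0.012, 3.136, 0.006]
ft_force: [0.7, -0.2, -0.3]
opening: 0.0512
```

View pics/z1.png

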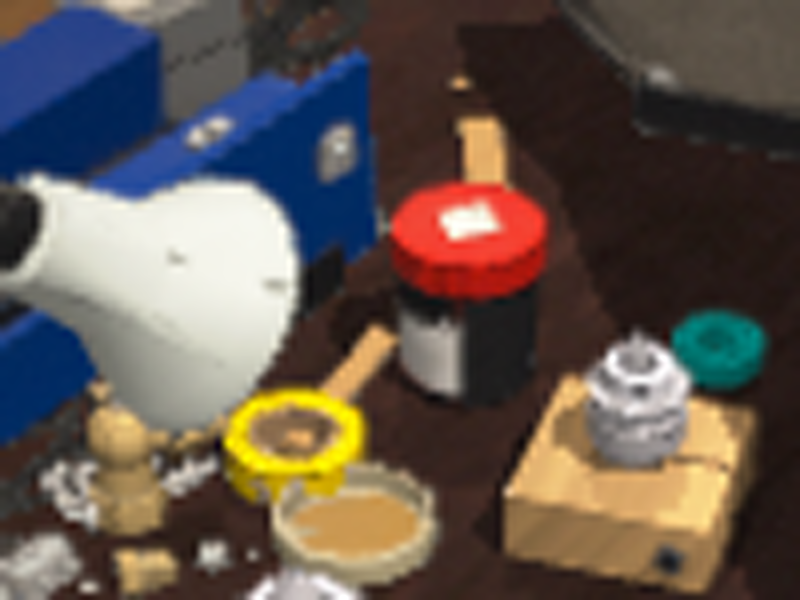

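View pics/z2.png

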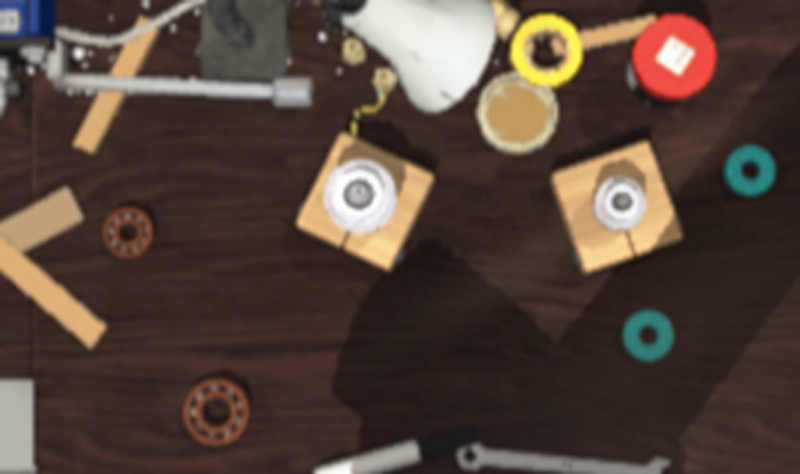

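Run:
```python
from ov import *
from station import job
s=dict(np.load("pics/top_z.npz")); o=dict(np.load("pics/top0.npz")); c=cloud(s)
for n,p,ri,ro,e in(("L hub",(.5415,.0887),.0135,.017,.087),("L flange",(.5415,.0887),.020,.026,.075),("S hub",(.5328,-.1133),.0095,.012,.078),("S flange",(.5328,-.1133),.0145,.0185,.068)):
    r=np.hypot(c[...,0]-p[0],c[...,1]-p[1]); m=(r>ri)&(r<ro); q=c[m]; print(n,m.sum(),"z",np.median(q[:,2]).round(4),"expected",e,np.percentile(q[:,2],[10,90]).round(4))
d=np.abs(s["image"].astype(int)-o["image"]).max(-1)
for n,(u,v) in dict(old_l=(182,268),old_s=(152,208),tub=(337,150)).items(): print(n,"median pixel change",np.median(d[v-14:v+14,u-14:u+14]))
print(job.close_job())
```

```text
L hub 68 z 0.086 expected 0.087 [0.0835 0.0891]
L flange 162 z 0.0748 expected 0.075 [0.072  0.0774]
S hub 33 z 0.078 expected 0.078 [0.0755 0.0806]
S flange 72 z 0.0678 expected 0.068 [0.0653 0.0704]
old_l median pixel change 17.0
old_s median pixel change 15.0
tub median pixel change 20.0
the job is handed in; nothing more can be done
None
```

I put both new bearings and both pulleys on their shafts and handed the job in after about 35 of the 96 s. The hand-in gives no verdict.

- **Seating:** each part touched down within about 1 mm of the height I had worked out from its grasp. I released each one with only 9–12 N of push, and nothing was dropped.
- **Heights at the end (top camera depth):** all four surfaces agree with the expected heights within about 1 mm.

| Surface | Measured (mm) | Expected (mm) |
|---|---|---|
| Large hub | 86.0 | 87 |
| Large flange | 74.8 | 75 |
| Small hub | 78.0 | 78 |
| Small flange | 67.8 | 68 |

- **Axis and tilt:** I did not measure the axis distance separately at the end. The bores allow at most about 2 mm of play, and both stacks look level in the final pictures.
- **Old bearings and tub:** in the final pictures the rusty bearings, the grease tub and the turquoise rings look to be where they started. The before/after pixel comparison did not confirm this: it showed changes of 15–20 grey levels at the bearings and tub. I put that down to changed lighting and shadow without checking further.
- **Disagreements:** the reported tool height did not match the cameras, with the open fingertips about 30 mm above it. I set the gripping heights by camera and contact force instead. The two cameras also differed from each other by 2–3 mm sideways.
- **Joint limit:** early on, one turn ran the last joint to the end of its range and left the tool tilted by about 1°. I used the half-turned grasp after that.

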